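# Put the finished ladle away in its case

### The job

Lift the carved wooden ladle up and off the hook of its stand without straining the hook, and lay it gently down lengthwise on the ribs of the open wooden case: feel for them before letting go, do not drop it. Then swing the case's lid fully shut, so that its tongue drops in behind the front wall. Leave the teacup, the mallet and the jar where they are.

Things in the scene. Friction and masses are not known exactly. Their poses are not given: they have to be found in the camera images.
- ladle: Carved wooden ladle, 204 mm long, about 140 g. Origin mid-handle; z runs along the handle to the eye (up while it hangs). Handle 22 mm wide (y), 18 mm thick (x), z -56 to 60 mm. Above it (z 57 to 103 mm) a round eye, 46 mm outside, 28 mm inside diameter, 16 mm thick, bore along x. Below (z -47 to -101 mm) a round bowl, 54 mm across, 24 mm deep, open to -x.
- ladle_eye (a point): Centre of the ladle's eye, 80 mm above the ladle's origin.
- stand: Fixed wooden stand with one steel hook. Origin on the bench, 60 mm nearer the robot than the hanging place; its x axis points horizontally from the hook's free end towards the post (roughly away from the robot). The post, 26 mm square and 295 mm tall on a round foot of 110 mm diameter and 16 mm height, stands at x = 145 mm.
- hook_bar (a point): Point on the axis of the level hook bar (8 mm thick, 265 mm above the bench) in the middle of the hanging place, at x = 60 mm of the stand; the ladle's eye hangs on it within 8 mm of this point. The bar runs along the stand's x from the post to x = 36 mm.
- hook_tip (a point): Top of the hook's upturned free end, at x = 33 mm of the stand: 13 mm higher than the top of the bar. The hanging eye clears it when raised by more than 13 mm; after 20 mm the eye's lower edge meets the bar from below.
- case: Fixed open wooden case, outside 160 (x) by 250 (y) by 70 mm high, walls and floor 6 mm. Origin under its centre; y along its length; lid hinged on the +x side (far from the robot). Two level cross ribs at y = +45 and -45 mm carry the ladle by its handle; they are height-adjustable, tops 22 to 44 mm above the bench (not reported: find by touch). The ladle may point either way.
- lid (a joint): Lid angle: 0 is fully shut, 1.7 to 1.9 at the start (standing open, leaning back a little). The hinge is stiff, the lid stays where it is left and shuts with about 2 to 3 N at its edge.
- lid_edge (a point): Middle of the lid's free edge, 160 mm from the hinge line. The lid is 250 mm by 160 mm, 7 mm thick, with a tongue 80 mm wide and 10 mm deep inside its free edge that goes down just inside the case's front (-x) wall.
- lid_hinge (a point): Middle of the hinge line, at the top of the case's +x wall; the lid turns about the case's y axis.
- teacup: White lidded teacup, 78 mm across, 102 mm tall, origin under its centre. Leave alone.
- mallet: Carver's wooden mallet lying down, head 64 mm thick and 100 mm long, handle 150 mm; origin under the head. Leave alone.
- jar: Amber glass jar with brass cap, 70 mm across, 85 mm tall, origin under its centre. Leave alone.
There are look-alikes about, which are no part of the job. Of the things that look like the ladle, the smaller one is meant.

How it is judged:
By the outcome, as a careful person would: the job done as asked, in the order asked, and still so for the second after the job is handed in, with the robot touching nothing.
It also fails if it takes over 64 s, if anything falls off the work surface, if the arm or the gripper's body presses on something with over 40 N, if the wrist force passes 120 N, or if a joint passes its speed limit or range.

### The arm

A 6-joint arm with a two-finger parallel gripper is mounted at the origin on the work surface. World frame = base frame: x ahead of the robot, y to its left, z up, the work surface at z = 0. Lengths are in m, angles in rad, forces in N, time in s.
With the tool pointing down it reaches from about 0.35 to 0.775 m from the base axis. Payload 5.5 kg.
Tool frame: the origin (TCP) lies at the very end of the fingers, on their centre line; the grasp point (between the pads) lies 19 mm behind it; x points along the fingers, y is the direction in which the jaws open and shut, and the axes are right-handed (so a half turn about x gives the same grasp; the last joint's range is limited). The gripper opens to 85 mm and grips with 20 to 120 N. Pads are 22 mm wide; open, the fingers measure 114 mm over their backs; the gripper's body (76 mm by 85 mm) begins 54 mm behind the grasp point. The pads swing forward as they close: fully open they stand 13 mm farther back than shut.
Start: joints at [-0.14, 0.313, 0.046, 1.304, 0, 1.431], TCP at [0.575, -0, 0.231] pointing down, gripper open.
Joint ranges: [-2.76, 2.76], [-0.86, 1.69], [-1.03, 1.26], [-2.2, 2.34], [-1.47, 1.5], [-3.14, 3.14]. Speed limits (rad/s): [2.57, 2.57, 3.14, 3.14, 3.14, 3.14].

### API

Orientations are given as a unit quaternion [w, x, y, z].
In Python, from workcell import env gives the robot as it stands.
- The arm moves only by the tool drive_tool, never from a script. Its argument "plan" is a list that holds one entry, the list of rows, each a list of 7 numbers: the shift along the tool's x, y, z in cm, then the turn, a rotation vector about the tool's x, y, z in degrees, then the opening, from 0 (shut) to 1 (fully open). In form: [[[tx, ty, tz, wx, wy, wz, fingers], ...]]. A call has exactly 5 rows; each row shifts and turns the commanded pose from where the row before left it, along the tool's axes as they then stand; what a row does not reach is not made up. A row lasts 1/12 s, in which the tool goes at most 41.7 mm and 7.16 degrees, less where a joint would pass 70% of its speed; a pose out of reach is approached as far as the arm can. A call with a gripper value outside its range is refused whole. The fingers move at their own pace and stop on an object; "squeeze" is the grip in N (left out, the last holds). Time passes only in rows, so rows that do not move let the fingers close, or fill a call up. It gives the time, the measured TCP pose, the force and the opening at its end, in the units of the state.
- env.get_state(): the state, without advancing time (a new reading comes with each control period).
- env.read_camera(name): name is "scene" or "side" or "wrist"; returns the picture (400x640x3 uint8, red, green, blue); there is no depth.
- env.camera_model(name): a dict with "camera_matrix" (3x3 intrinsics, pixels), "camera_from_world" (4x4, takes a point from world to camera coordinates); the wrist camera has in their place "T_tool_cam" (4x4, takes a point from camera to tool coordinates, whose origin is the TCP and whose axes are the tool frame's). Camera axes: x right, y down, z forward; pixel columns grow to the right and rows downward; lengths in m; the calibration is good to about 2 mm. The wrist camera is an equidistant fisheye: a pixel r from the principal point sees the ray r / f radians off the axis. A picture is of the moment at which its call begins: read the wrist's pose just before it. camera_model takes no time and is no camera call.
- env.hand_in(): hands the job in, once; it reports no verdict.
The state is a dict: "clock": time; "joint_pos": joint angles; "qvel": joint speeds; "tau": joint torques, N m; "tcp_pos": TCP position; "orientation": TCP orientation; "wrist_force": force on the tool from outside, world axes, zero at the start; "ft_torque": the same for the moment, N m; "finger_gap": finger opening in m.
Only numpy, scipy, OpenCV 4.12 (cv2) and the standard library are available. Lean on these libraries where they do the work, as an engineer would, in place of code of your own. Each camera call takes 0.05 s, during which the arm holds its last target.

## Working session

There is one attempt and no reset: what is moved stays moved. The work goes in short steps, Python scripts to look and compute and a tool call to move; the robot and the scene stay as the last step left them, time stands still between calls to the robot, and variables do not carry over. Pictures are saved under pics/ and viewed, and the job is handed in when it is done.

Besides the shell and the picture viewer there is one more tool, called as name(argument=value, ...) on one line, values as JSON. drive_tool: Moves the arm, as the interface text tells. Its arguments: {"type":"object","properties":{"plan":{"type":"array","items":{"type":"array","items":{"type":"array","items":{"type":"number"}}}},"squeeze":{"type":"number"}},"required":["plan"]}

```bash
mkdir -p pics; ls; python3 - <<'E'
from workcell import env
import cv2,numpy as np
print(env.get_state())
for n in ["scene","side","wrist"]:
    im=env.read_camera(n); cv2.imwrite(f"pics/{n}0.png",im[:,:,::-1])
    m=env.camera_model(n); print(n,{k:np.round(v,4).tolist() if not isinstance(v,str) else v for k,v in m.items()})
E
```

```text
pics
{'clock': 0.0, 'joint_pos': array([-1.39587171e-01,  3.14040093e-01,  4.49730703e-02,  1.30359623e+00,
       -3.23453557e-06,  1.43119509e+00]), 'qvel': array([-0.00096843,  0.00117005, -0.0002113 , -0.00061233,  0.00072193,
       -0.00069081]), 'tau': array([-2.90074182e-03, -4.80629075e+01,  2.98531097e+01,  1.95313990e-02,
       -3.83516899e-04, -4.27451073e-05]), 'tcp_pos': array([5.74487470e-01, 6.87784907e-05, 2.30383874e-01]), 'orientation': array([ 0.49947685,  0.4995981 ,  0.50052974, -0.50039443]), 'wrist_force': array([-0.45822269, -0.18533421,  0.35026437]), 'ft_torque': array([ 0.02152368, -0.0731699 ,  0.01430114]), 'finger_gap': 0.08541665402522512}
scene {'camera_matrix': [[410.8067, 0.0, 325.5908], [0.0, 410.8067, 193.4108], [0.0, 0.0, 1.0]], 'camera_from_world': [[0.8446, 0.5354, 0.0105, -0.5295], [0.4685, -0.7294, -0.4985, -0.1602], [-0.2592, 0.4259, -0.8668, 1.3582], [0.0, 0.0, 0.0, 1.0]]}
side {'camera_matrix': [[390.7106, 0.0, 319.4412], [0.0, 390.7106, 200.8714], [0.0, 0.0, 1.0]], 'camera_from_world': [[0.9832, -0.1824, -0.0109, -0.559], [-0.1033, -0.5055, -0.8566, 0.2517], [0.1508, 0.8433, -0.5158, 1.0065], [0.0, 0.0, 0.0, 1.0]]}
wrist {'camera_matrix': [[309.7069, 0.0, 323.9294], [0.0, 309.7069, 201.8129], [0.0, 0.0, 1.0]], 'T_tool_cam': [[-0.0002, -0.3069, 0.9517, -0.142], [1.0, -0.0002, 0.0001, 0.0009], [0.0002, 0.9517, 0.3069, -0.0781], [0.0, 0.0, 0.0, 1.0]]}
```

View pics/scene0.png

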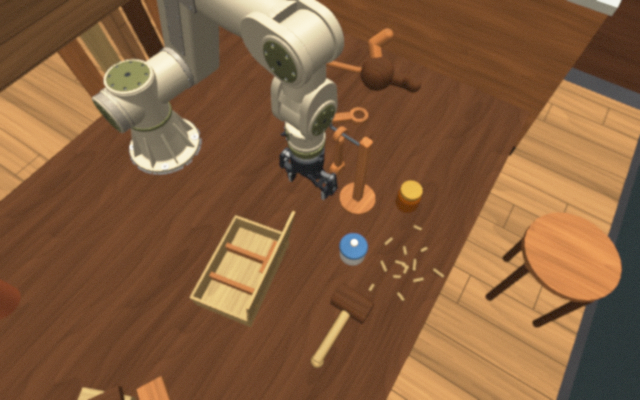

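View pics/side0.png

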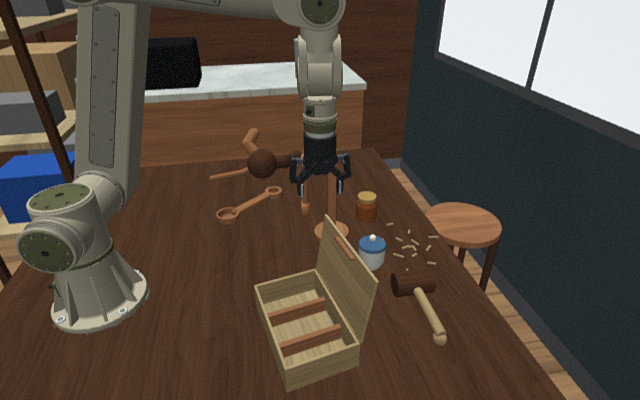

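View pics/wrist0.png

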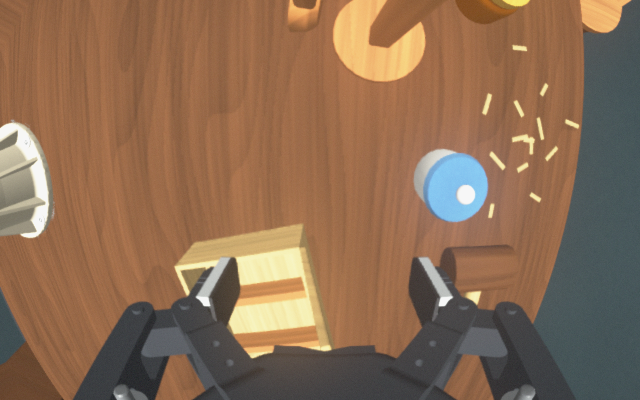

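Candidates for the ladle: one hanging on the hook (scene ~(338,140), side ~(305,200)), and a lying one (side ~(222,213)-(275,190), scene eye ~(358,115)). I'll crop both before choosing.

```bash
cat > h.py <<'E'
import numpy as np,cv2
from scipy.spatial.transform import Rotation as R
from workcell import env
def Rt(s=None):
    s=s or env.get_state(); q=s['orientation']; return R.from_quat([q[1],q[2],q[3],q[0]]).as_matrix(), np.array(s['tcp_pos'])
def ray(n,u,v,pose=None):
    m=env.camera_model(n);K=np.array(m['camera_matrix'])
    if n=='wrist':
        a=(u-K[0,2])/K[0,0];b=(v-K[1,2])/K[1,1];r=np.hypot(a,b)
        d=np.array([np.sin(r)*a/max(r,1e-9),np.sin(r)*b/max(r,1e-9),np.cos(r)])
        T=np.array(m['T_tool_cam']);Rm,p=pose or Rt()
        return p+Rm@T[:3,3],Rm@T[:3,:3]@d
    E=np.array(m['camera_from_world']);d=np.linalg.solve(K,[u,v,1.]);d/=np.linalg.norm(d)
    return -E[:3,:3].T@E[:3,3],E[:3,:3].T@d
def plane(n,u,v,z,pose=None):
    o,d=ray(n,u,v,pose);return o+d*(z-o[2])/d[2]
def tri(*rs):
    A=0;b=0
    for o,d in rs:
        P=np.eye(3)-np.outer(d,d);A=A+P;b=b+P@o
    x=np.linalg.solve(A,b);return x,[1000*np.linalg.norm((np.eye(3)-np.outer(d,d))@(x-o)) for o,d in rs]
def proj(n,p,pose=None):
    m=env.camera_model(n);K=np.array(m['camera_matrix'])
    if n=='wrist':
        T=np.array(m['T_tool_cam']);Rm,t=pose or Rt();c=T[:3,:3].T@(Rm.T@(np.array(p)-t)-T[:3,3])
        r=np.arctan2(np.hypot(c[0],c[1]),c[2]);h=np.hypot(c[0],c[1]);return np.array([K[0,2]+K[0,0]*r*c[0]/h,K[1,2]+K[1,1]*r*c[1]/h])
    E=np.array(m['camera_from_world']);c=E[:3,:3]@np.array(p)+E[:3,3];c=K@c;return c[:2]/c[2]
def crop(src,x0,y0,x1,y1,s,out):
    im=cv2.imread(src)[y0:y1,x0:x1];cv2.imwrite(out,cv2.resize(im,None,fx=s,fy=s,interpolation=cv2.INTER_CUBIC))
E
python3 - <<'E'
from h import *
crop('pics/scene0.png',280,90,440,220,5,'pics/c1.png')
crop('pics/side0.png',200,140,400,260,4,'pics/c2.png')
for n,u,v,z in [('side',222,213,.0),('side',275,190,0),('side',331,231,.016),('scene',357,198,.016),('side',372,255,.05),('scene',353,245,.1),('scene',411,188,.085)]: print(n,u,v,plane(n,u,v,z).round(3))
E
```

```text
side 222 213 [0.292 0.355 0.   ]
side 275 190 [0.486 0.48  0.   ]
side 331 231 [0.634 0.154 0.016]
scene 357 198 [0.638 0.16  0.016]
side 372 255 [ 0.711 -0.025  0.05 ]
scene 353 245 [ 0.719 -0.012  0.1  ]
scene 411 188 [0.768 0.237 0.085]
```

View pics/c1.png

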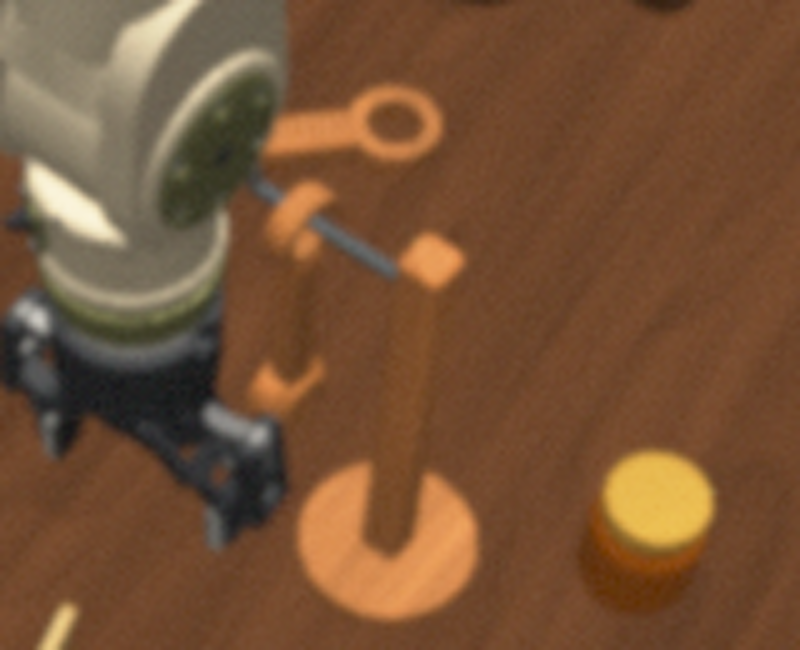

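View pics/c2.png

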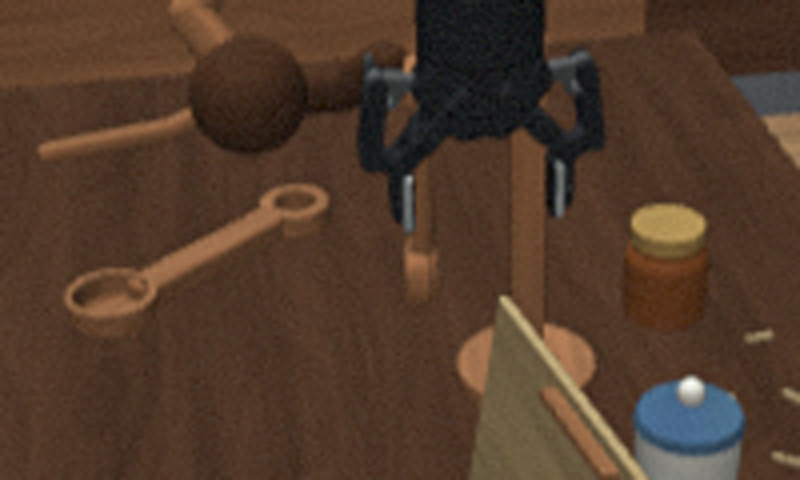

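```bash
python3 - <<'E'
from h import *
crop('pics/scene0.png',180,200,310,330,5,'pics/c3.png')
crop('pics/side0.png',240,205,390,395,4,'pics/c4.png')
print(Rt()[0].round(3))
print('post top',plane('scene',366.4,142.4,.295), 'ring top?',plane('scene',340,128,.278))
E
```

```text
[[-0.001  1.     0.   ]
 [ 0.     0.    -1.   ]
 [-1.    -0.001 -0.   ]]
post top [0.6396346  0.16079079 0.295     ] ring top? [0.5554788  0.17605182 0.278     ]
```

View pics/c3.png

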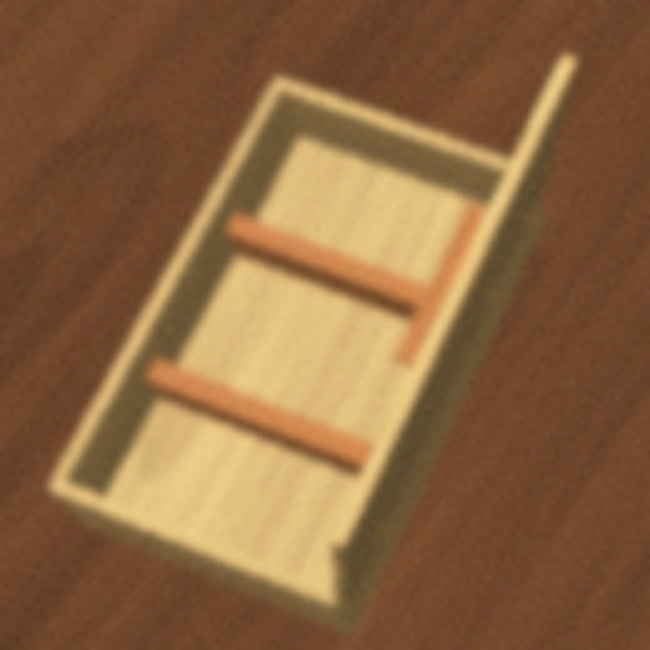

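View pics/c4.png

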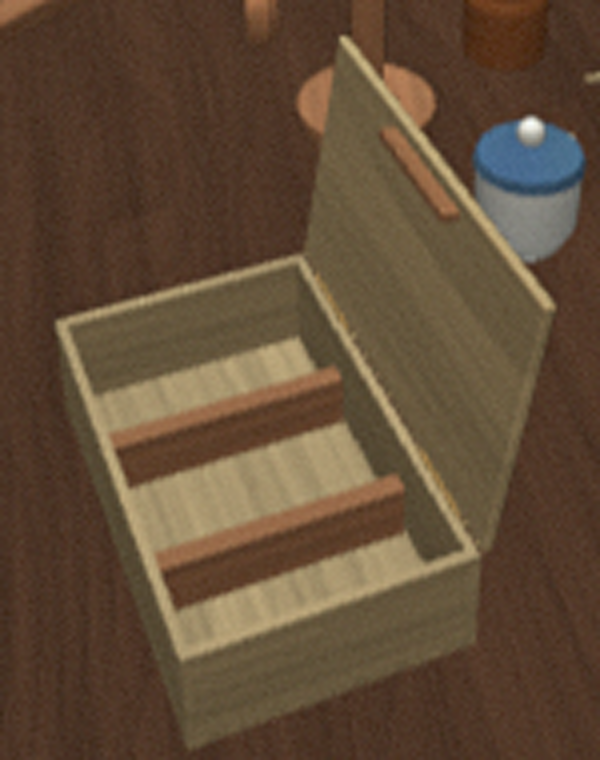

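```bash
python3 - <<'E'
from h import *
C={}
for k,n,u,v in [('fl','side',255,285.75),('bl','side',315,269.75),('fr','side',285.5,368.75),('br','side',359.5,343),('fl_s','scene',236,215.2),('fr_s','scene',190,297.4)]:
    C[k]=plane(n,u,v,.07); print(k,C[k].round(4))
print(C['fl']-C['fr'],C['bl']-C['br'],C['bl']-C['fl'],C['br']-C['fr'])
print('lid L',tri(ray('side',325.75,215),ray('scene',294,211.4)))
print('lid R',tri(ray('side',377.5,280.75),ray('scene',247.6,310)))
# rib ends: near-front top corners
s=lambda x,y:ray('side',240+x/4,205+y/4); c=lambda x,y:ray('scene',180+x/5,200+y/5)
print('ribL',tri(s(112,440),c(235,222)));print('ribR',tri(s(160,560),c(155,368)))
E
```

```text
fl [ 0.392  -0.1052  0.07  ]
bl [ 0.5438 -0.0764  0.07  ]
fr [ 0.4395 -0.3447  0.07  ]
br [ 0.594  -0.3142  0.07  ]
fl_s [ 0.3915 -0.0998  0.07  ]
fr_s [ 0.4396 -0.3448  0.07  ]
[-0.04747124  0.23948512  0.        ] [-0.05019519  0.23779797  0.        ] [0.15174065 0.02876371 0.        ] [0.15446461 0.03045085 0.        ]
lid L (array([ 0.57423945, -0.06293163,  0.22285982]), [np.float64(0.40545474163481887), np.float64(0.40545474163476586)])
lid R (array([ 0.62452529, -0.30912448,  0.22741215]), [np.float64(1.6845980648818026), np.float64(1.6845980648817196)])
ribL (array([ 0.41520434, -0.17656567,  0.04207379]), [np.float64(0.8998065879275853), np.float64(0.8998065879276301)])
ribR (array([ 0.43381477, -0.26555904,  0.04360309]), [np.float64(1.43365623291754), np.float64(1.433656232917491)])
```

```bash
python3 - <<'E'
from h import *
c=lambda x,y,z:plane('scene',280+x/5,90+y/5,z)
a=c(250,175,.265);b=c(395,270,.265);d=b-a;print(a,b,np.degrees(np.arctan2(d[1],d[0])))
print('bowl side',[plane('side',200+x/4,140+y/4,.1).round(3) for x,y in [(420,275)]], 'tri',tri(ray('side',200+420/4,140+275/4),ray('scene',280+288/5,90+385/5)))
print('eye top', c(303,200,.275), c(300,225,.255))
E
```

```text
[0.52341412 0.17965408 0.265     ] [0.61764428 0.16749992 0.265     ] -7.3496466941557435
bowl side [array([0.556, 0.168, 0.1  ])] tri (array([0.55630301, 0.17686508, 0.09536336]), [np.float64(1.6687025099540675), np.float64(1.6687025099542174)])
eye top [0.55898274 0.17348327 0.275     ] [0.55859832 0.17274161 0.255     ]
```

```bash
cat >> h.py <<'E'
import sys,json
def ori(yaw,pitch):  # camera-below grasp: tool z up
    y,p=np.radians([yaw,pitch]);x=np.array([np.cos(p)*np.cos(y),np.cos(p)*np.sin(y),-np.sin(p)]);z=np.array([np.sin(p)*np.cos(y),np.sin(p)*np.sin(y),np.cos(p)])
    return np.stack([x,np.cross(z,x),z],1)
def plan(Rg,pg,calls,grip,start=None,dt=1,dr=0):
    Rm,p=start or Rt();n=5*calls
    rv=R.from_matrix(Rm.T@Rg).as_rotvec();p0,R0=p.copy(),Rm.copy();rows=[]
    print('dist mm/row',1000*np.linalg.norm(pg-p)/n,'deg/row',np.degrees(np.linalg.norm(rv))/n)
    for i in range(1,n+1):
        f=i/n;Rt_=R0@R.from_rotvec(rv*f).as_matrix();pt=p0+(pg-p0)*f
        t=np.round(100*Rm.T@(pt-p),dt);w=np.round(np.degrees(R.from_matrix(Rm.T@Rt_).as_rotvec()),dr)
        p=p+Rm@t/100;Rm=Rm@R.from_rotvec(np.radians(w)).as_matrix();rows.append([*t.tolist(),*w.tolist(),grip])
    for c in range(calls): print(json.dumps([rows[5*c:5*c+5]]).replace('-0.0,','0,').replace('.0,',','))
    print('end err mm',1000*(p-pg).round(4),'deg',np.degrees(R.from_matrix(Rm.T@Rg).magnitude()).round(2))
    return Rm,p
def st():
    s=env.get_state();Rm,p=Rt(s);print('t',round(s['clock'],2),'p',p.round(4),'q',np.round(s['joint_pos'],2),'F',np.round(s['wrist_force'],1),'gap',round(s['finger_gap'],4));print('tool x',Rm[:,0].round(3),'z',Rm[:,2].round(3))
E
python3 - <<'E'
from h import *
Rg=ori(-8,25);G=np.array([.556,.174,.15])
plan(Rg,G-Rg[:,0]*.09,4,1)
E
```

```text
dist mm/row 10.726678358355619 deg/row 5.048861599241716
[[[0.2, -0.5, -0.9, -4, -3, 2, 1], [0.2, -0.4, -1, -3, -2, 3, 1], [0.1, -0.4, -1, -4, -3, 2, 1], [0, -0.3, -1, -3, -3, 2, 1], [-0.1, -0.3, -1.1, -4, -2, 3, 1]]]
[[[0, -0.2, -1, -4, -3, 2, 1], [-0.2, -0.1, -1.1, -3, -3, 2, 1], [-0.2, -0.1, -1, -4, -2, 3, 1], [-0.2, 0.1, -1.1, -4, -3, 2, 1], [-0.3, 0.1, -1, -3, -3, 2, 1]]]
[[[-0.4, 0.1, -1, -4, -2, 2, 1], [-0.3, 0.3, -1, -3, -3, 3, 1], [-0.4, 0.3, -0.9, -4, -2, 2, 1], [-0.5, 0.4, -0.9, -4, -3, 2, 1], [-0.4, 0.5, -0.8, -3, -3, 3, 1]]]
[[[-0.5, 0.6, -0.8, -4, -2, 2, 1], [-0.5, 0.6, -0.8, -4, -3, 2, 1], [-0.4, 0.7, -0.6, -3, -3, 3, 1], [-0.5, 0.7, -0.6, -4, -2, 2, 1], [-0.5, 0.8, -0.5, -3, -3, 2, 1]]]
end err mm [ 0.3 -0.3  0.4] deg 0.46
```

```bash
python3 - <<'E'
from h import *
Rg=ori(-8,25)
plan(Rg,np.array([.44,.06,.24]),4,1)
E
```

```text
dist mm/row 7.382459613644118 deg/row 5.048861599241716
[[[0, -0.7, -0.3, -4, -3, 2, 1], [-0.1, -0.6, -0.3, -3, -2, 3, 1], [-0.2, -0.6, -0.4, -4, -3, 2, 1], [-0.1, -0.6, -0.4, -3, -3, 2, 1], [-0.3, -0.6, -0.4, -4, -2, 3, 1]]]
[[[-0.2, -0.5, -0.5, -4, -3, 2, 1], [-0.3, -0.5, -0.5, -3, -3, 2, 1], [-0.4, -0.4, -0.5, -4, -2, 3, 1], [-0.3, -0.4, -0.5, -4, -3, 2, 1], [-0.5, -0.4, -0.5, -3, -3, 2, 1]]]
[[[-0.4, -0.3, -0.5, -4, -2, 2, 1], [-0.5, -0.2, -0.5, -3, -3, 3, 1], [-0.5, -0.2, -0.4, -4, -2, 2, 1], [-0.6, -0.1, -0.5, -4, -3, 2, 1], [-0.5, -0.1, -0.5, -3, -3, 3, 1]]]
[[[-0.6, -0.1, -0.4, -4, -2, 2, 1], [-0.7, 0.1, -0.4, -4, -3, 2, 1], [-0.6, 0, -0.4, -3, -3, 3, 1], [-0.6, 0.1, -0.3, -4, -2, 2, 1], [-0.7, 0.2, -0.3, -3, -3, 2, 1]]]
end err mm [ 0.1 -0.   0.4] deg 0.46
```

drive_tool(plan=[[[0,-0.7,-0.3,-4,-3,2,1],[-0.1,-0.6,-0.3,-3,-2,3,1],[-0.2,-0.6,-0.4,-4,-3,2,1],[-0.1,-0.6,-0.4,-3,-3,2,1],[-0.3,-0.6,-0.4,-4,-2,3,1]]])

```text
clock: 0.57
tcp_pos: [0.5411, 0.0151, 0.2337]
orientation: [0.675, 0.404, 0.458, -0.413]
wrist_force: [0.4, 0.1, -0.4]
finger_gap: 0.0852
```

drive_tool(plan=[[[-0.2,-0.5,-0.5,-4,-3,2,1],[-0.3,-0.5,-0.5,-3,-3,2,1],[-0.4,-0.4,-0.5,-4,-2,3,1],[-0.3,-0.4,-0.5,-4,-3,2,1],[-0.5,-0.4,-0.5,-3,-3,2,1]]])

```text
clock: 0.98
tcp_pos: [0.5064, 0.0302, 0.2359]
orientation: [0.817, 0.283, 0.391, -0.316]
wrist_force: [0.1, 0.7, 0.1]
finger_gap: 0.0853
```

drive_tool(plan=[[[-0.4,-0.3,-0.5,-4,-2,2,1],[-0.5,-0.2,-0.5,-3,-3,3,1],[-0.5,-0.2,-0.4,-4,-2,2,1],[-0.6,-0.1,-0.5,-4,-3,2,1],[-0.5,-0.1,-0.5,-3,-3,3,1]]])

```text
clock: 1.4
tcp_pos: [0.4743, 0.0457, 0.2386]
orientation: [0.918, 0.155, 0.309, -0.193]
wrist_force: [0.9, 0.2, -0.5]
finger_gap: 0.0855
```

drive_tool(plan=[[[-0.6,-0.1,-0.4,-4,-2,2,1],[-0.7,0.1,-0.4,-4,-3,2,1],[-0.6,0,-0.4,-3,-3,3,1],[-0.6,0.1,-0.3,-4,-2,2,1],[-0.7,0.2,-0.3,-3,-3,2,1]]])

```text
clock: 1.82
tcp_pos: [0.4667, 0.0869, 0.3119]
orientation: [0.962, 0.018, 0.258, -0.083]
wrist_force: [0.5, -0.2, 0.8]
finger_gap: 0.0858
```

```bash
python3 - <<'E'
from h import *
st()
Rg=ori(-8,25);G=np.array([.556,.174,.15])
plan(Rg,G-Rg[:,0]*.09,2,1)
E
```

```text
t 1.82 p [0.4667 0.0869 0.3119] q [ 0.23 -0.55 -1.03  0.09 -0.35  0.2 ] F [ 0.5 -0.2  0.8] gap 0.0858
tool x [ 0.853 -0.151 -0.5  ] z [ 0.494 -0.078  0.866]
dist mm/row 15.846424868233337 deg/row 0.5355429787915392
[[[0.5, 1, -1.1, 0, -1, 0, 1], [0.6, 1, -1.1, 0, 0, 0, 1], [0.5, 1, -1.1, 0, -1, 1, 1], [0.5, 1, -1.2, 0, 0, 0, 1], [0.5, 1, -1.1, 0, -1, 0, 1]]]
[[[0.5, 0.9, -1.1, 0, 0, 0, 1], [0.5, 1, -1.2, 0, -1, 0, 1], [0.5, 1, -1.1, 0, 0, 0, 1], [0.5, 1, -1.1, 0, -1, 1, 1], [0.5, 1, -1.2, 0, 0, 0, 1]]]
end err mm [ 0.2  0.1 -0.1] deg 0.41
```

```bash
python3 - <<'E'
from h import *
Rg=ori(-8,40)
a=plan(Rg,np.array([.50,.10,.19]),2,1)
E
```

```text
dist mm/row 12.702874375532472 deg/row 1.0143577425403183
[[[0.9, 0.2, -0.9, 0, 1, 0, 1], [0.9, 0.2, -0.9, 0, 1, 0, 1], [0.9, 0.2, -0.9, 0, 1, 1, 1], [0.9, 0.2, -0.8, 0, 1, 0, 1], [0.9, 0.2, -0.9, 0, 1, 0, 1]]]
[[[1, 0.1, -0.8, 0, 1, 0, 1], [0.9, 0.2, -0.8, 0, 1, 0, 1], [1, 0.2, -0.8, 0, 1, 0, 1], [1, 0.2, -0.7, -1, 1, 1, 1], [1, 0.1, -0.8, 0, 1, 0, 1]]]
end err mm [-0.4 -0.4  0. ] deg 0.48
```

drive_tool(plan=[[[0.9,0.2,-0.9,0,1,0,1],[0.9,0.2,-0.9,0,1,0,1],[0.9,0.2,-0.9,0,1,1,1],[0.9,0.2,-0.8,0,1,0,1],[0.9,0.2,-0.9,0,1,0,1]]])

```text
clock: 2.23
tcp_pos: [0.4863, 0.0965, 0.2577]
orientation: [0.949, 0.026, 0.305, -0.077]
wrist_force: [-0.1, 0.5, 0.6]
finger_gap: 0.0852
```

drive_tool(plan=[[[1,0.1,-0.8,0,1,0,1],[0.9,0.2,-0.8,0,1,0,1],[1,0.2,-0.8,0,1,0,1],[1,0.2,-0.7,-1,1,1,1],[1,0.1,-0.8,0,1,0,1]]])

```text
clock: 2.65
tcp_pos: [0.5048, 0.1039, 0.2007]
orientation: [0.935, 0.023, 0.349, -0.065]
wrist_force: [0.4, -0.6, -0.1]
finger_gap: 0.0856
```

```bash
python3 - <<'E'
from h import *
st()
Rg=ori(-8,40)
a=plan(Rg,np.array([.515,.18,.165]),1,1)
im=env.read_camera('wrist');cv2.imwrite('pics/w1.png',im[:,:,::-1])
im=env.read_camera('scene');cv2.imwrite('pics/s1.png',im[:,:,::-1])
E
```

```text
t 2.65 p [0.5048 0.1039 0.2007] q [ 0.19 -0.27 -1.03 -0.01 -0.25  0.22] F [ 0.4 -0.6 -0.1] gap 0.0856
tool x [ 0.748 -0.105 -0.655] z [ 0.649 -0.088  0.755]
dist mm/row 16.93329891844568 deg/row 0.1916857174384204
[[[0.5, 1.5, -0.5, 0, 0, 0, 1], [0.4, 1.6, -0.6, 0, 0, 0, 1], [0.5, 1.5, -0.5, 0, -1, 0, 1], [0.4, 1.5, -0.6, 0, 0, 0, 1], [0.5, 1.6, -0.5, 0, 0, 0, 1]]]
end err mm [0.2 0.1 0. ] deg 0.18
```

View pics/w1.png

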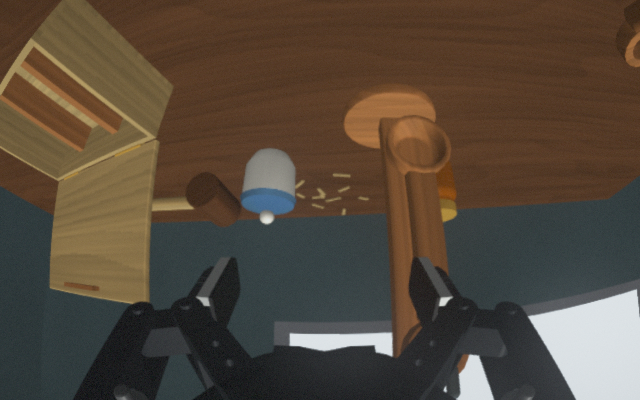

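View pics/s1.png

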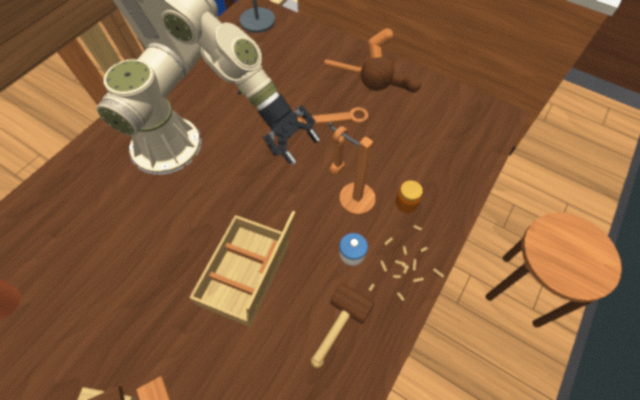

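drive_tool(plan=[[[0.5,1.5,-0.5,0,0,0,1],[0.4,1.6,-0.6,0,0,0,1],[0.5,1.5,-0.5,0,-1,0,1],[0.4,1.5,-0.6,0,0,0,1],[0.5,1.6,-0.5,0,0,0,1]]])

```text
clock: 3.17
tcp_pos: [0.515, 0.1808, 0.1658]
orientation: [0.938, 0.023, 0.34, -0.066]
wrist_force: [0.1, 0.5, -0.1]
finger_gap: 0.0854
```

```bash
python3 - <<'E'
from h import *
st()
print(Rt()[1].tolist(),Rt()[0].tolist())
for n in ['wrist','scene','side']:
    im=env.read_camera(n);cv2.imwrite(f'pics/{n}2.png',im[:,:,::-1])
crop('pics/scene2.png',300,110,390,210,6,'pics/c5.png')
crop('pics/side2.png',270,120,370,250,4,'pics/c6.png')
E
```

```text
t 3.17 p [0.515  0.1808 0.1658] q [ 0.41 -0.08 -1.01 -0.15 -0.42  0.37] F [ 0.1  0.5 -0.1] gap 0.0854
tool x [ 0.76  -0.108 -0.641] z [ 0.635 -0.087  0.767]
[0.5149536049227629, 0.1808169336071676, 0.1658298448080261] [[0.7597357371589253, 0.1383202919917377, 0.6353495939299126], [-0.10768304933509812, 0.9903845580640573, -0.08684922586964597], [-0.6412534370820006, -0.0024339210304318362, 0.7673252931182045]]
```

View pics/wrist2.png

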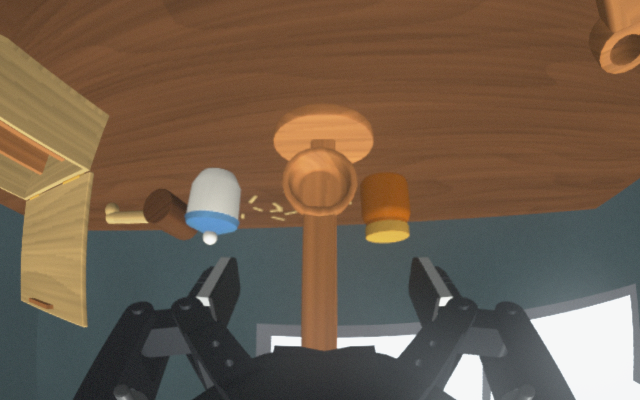

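View pics/c5.png

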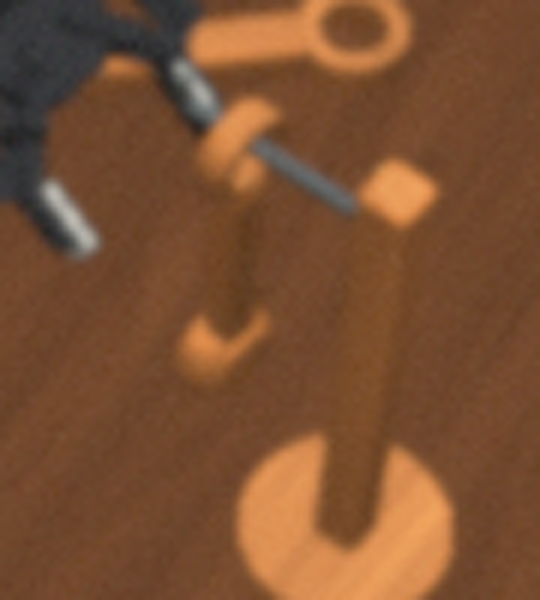

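View pics/c6.png

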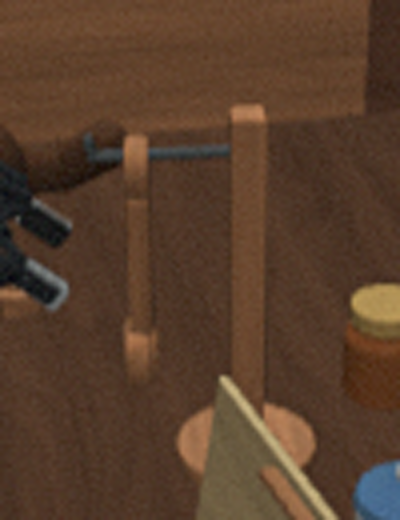

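```bash
python3 - <<'E'
from h import *
pose=Rt()
o,d1=ray('wrist',319.7,230,pose);_,d2=ray('wrist',319.5,330,pose);n=np.cross(d1,d2)
for x,y in [(139,220),(139,265),(139,310),(137,160)]:
    a,b=ray('side',270+x/4,120+y/4);t=n@(o-a)/(n@b);P=a+b*t;print((x,y),P.round(4))
print('bowl',tri(ray('wrist',320,182,pose),ray('side',270+135/4,120+352/4)))
c=lambda x,y,z:plane('scene',300+x/6,110+y/6,z)
print('bar',c(255,145,.265),c(350,205,.265),'post',c(398,193,.295))
E
```

```text
(139, 220) [0.5597 0.1714 0.2122]
(139, 265) [0.5586 0.1714 0.1753]
(139, 310) [0.5574 0.1715 0.1371]
(137, 160) [0.5597 0.1715 0.2596]
bowl (array([0.55338903, 0.17196662, 0.10063464]), [np.float64(0.24263051903847935), np.float64(0.2426305190385238)])
bar [0.56631794 0.17162722 0.265     ] [0.6164871  0.16613181 0.265     ] post [0.63914703 0.16132049 0.295     ]
```

```bash
python3 - <<'E'
from h import *
Rg=ori(-8.5,35);H=np.array([.559,.1715,.169])
plan(Rg,H+.015*Rg[:,0],2,1,dr=1,dt=2)
E
```

```text
dist mm/row 5.731481171016227 deg/row 0.49937438126368283
[[[0.47, -0.04, 0.32, 0.1, -0.5, 0, 1], [0.47, -0.03, 0.33, 0, -0.5, -0.1, 1], [0.48, -0.04, 0.31, 0.1, -0.5, 0, 1], [0.48, -0.03, 0.32, 0, -0.5, -0.1, 1], [0.48, -0.03, 0.3, 0.1, -0.5, 0, 1]]]
[[[0.49, -0.04, 0.31, 0, -0.5, 0, 1], [0.48, -0.03, 0.3, 0.1, -0.5, -0.1, 1], [0.49, -0.03, 0.29, 0, -0.5, 0, 1], [0.5, -0.03, 0.3, 0.1, -0.5, -0.1, 1], [0.49, -0.03, 0.28, 0, -0.4, 0, 1]]]
end err mm [-0.  0. -0.] deg 0.06
```

drive_tool(plan=[[[0.47,-0.04,0.32,0.1,-0.5,0,1],[0.47,-0.03,0.33,0,-0.5,-0.1,1],[0.48,-0.04,0.31,0.1,-0.5,0,1],[0.48,-0.03,0.32,0,-0.5,-0.1,1],[0.48,-0.03,0.3,0.1,-0.5,0,1]]])

```text
clock: 3.73
tcp_pos: [0.5441, 0.1738, 0.164]
orientation: [0.945, 0.023, 0.319, -0.069]
wrist_force: [-0.1, 0.0, 0.3]
finger_gap: 0.0854
```

drive_tool(plan=[[[0.49,-0.04,0.31,0,-0.5,0,1],[0.48,-0.03,0.3,0.1,-0.5,-0.1,1],[0.49,-0.03,0.29,0,-0.5,0,1],[0.5,-0.03,0.3,0.1,-0.5,-0.1,1],[0.49,-0.03,0.28,0,-0.4,0,1]]])

```text
clock: 4.15
tcp_pos: [0.5721, 0.1684, 0.1609]
orientation: [0.951, 0.023, 0.299, -0.072]
wrist_force: [0.3, -0.6, -0.6]
finger_gap: 0.0855
```

```bash
python3 - <<'E'
from h import *
st()
for n in ['side','wrist']:
    im=env.read_camera(n);cv2.imwrite(f'pics/{n}3.png',im[:,:,::-1])
crop('pics/side3.png',250,110,370,250,4,'pics/c7.png')
E
```

```text
t 4.15 p [0.5721 0.1684 0.1609] q [ 0.35  0.04 -1.02 -0.39 -0.4   0.3 ] F [ 0.3 -0.6 -0.6] gap 0.0855
tool x [ 0.81  -0.123 -0.573] z [ 0.566 -0.086  0.82 ]
```

View pics/c7.png

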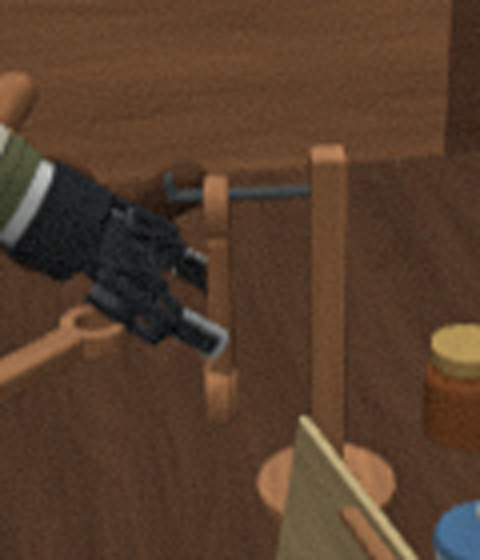

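View pics/wrist3.png

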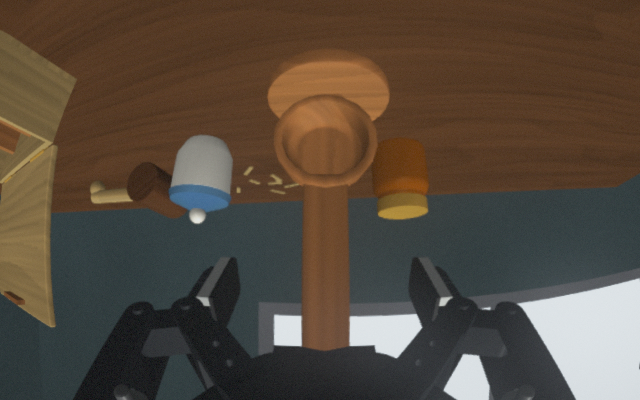

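```bash
python3 - <<'E'
from h import *
from scipy.optimize import least_squares
s=env.get_state()
D=[([.5745,0,.2304],[0,0,-1],[-.1396,.314,.045,1.3036,0]),
([.4667,.0869,.3119],[.853,-.151,-.5],[.23,-.55,-1.03,.09,-.35]),
([.5048,.1039,.2007],[.748,-.105,-.655],[.19,-.27,-1.03,-.01,-.25]),
([.515,.1808,.1658],[.76,-.108,-.641],[.41,-.08,-1.01,-.15,-.42]),
(list(s['tcp_pos']),list(Rt(s)[0][:,0]),list(s['joint_pos'][:5]))]
u=lambda t:np.array([np.sin(t),0,np.cos(t)])
def fk(P,x,q):
    z0,L1,L2,c,d,d4,L,a=P
    W=np.array([a,d,z0])+L1*u(q[1])+L2*u(q[1]-q[2]+c)+d4*u(q[1]-q[2]+q[3]+np.pi/2)
    C,S=np.cos(q[0]),np.sin(q[0])
    return np.array([C*W[0]-S*W[1],S*W[0]+C*W[1],W[2]])+L*np.array(x)
f=lambda P:np.concatenate([fk(P,x,q)-p for p,x,q in D]+[0.01*(np.array(P)-P0)])
best=None
for c in [0,.5,1,1.57,2,2.5]:
    P0=np.array([.2,.35,.35,c,.08,.1,.25,0]);r=least_squares(f,P0)
    if best is None or r.cost<best.cost:best=r
print(best.x.round(3),best.cost,best.fun[:15].round(4))
E
```

```text
[ 0.235  0.521  0.414  1.436  0.08   0.145  0.299 -0.003] 6.728673254320891e-06 [-0.0002  0.0002  0.0009  0.0008 -0.0001 -0.0006 -0.0013  0.0001 -0.0007
  0.0003 -0.0006 -0.0009  0.0005  0.0007  0.0013]
```

```bash
cat >> h.py <<'E'
from scipy.optimize import least_squares
PK=np.array([0.235,0.521,0.414,1.436,0.08,0.145,0.299,-0.003])
def uu(t): return np.array([np.sin(t),0,np.cos(t)])
def fk5(q):
    z0,L1,L2,c,d,d4,L,a=PK
    f=q[1]-q[2]+q[3]+np.pi/2
    W=np.array([a,d,z0])+L1*uu(q[1])+L2*uu(q[1]-q[2]+c)+d4*uu(f)
    x=np.cos(q[4])*uu(f)+np.sin(q[4])*np.array([0,1,0])
    Z=R.from_euler('z',q[0]).as_matrix();x=Z@x
    return Z@W+L*x,x
def ik(p,x,q0):
    r=least_squares(lambda q:np.concatenate([fk5(q)[0]-p,.3*(fk5(q)[1]-x)]),q0)
    return r.x,r.cost
E
python3 - <<'E'
from h import *
s=env.get_state();q0=s['joint_pos'][:5];print(fk5(q0)[1],Rt()[0][:,0],fk5(q0)[0])
H=np.array([.559,.1715,.169])
h=np.array([np.cos(np.radians(-9)),np.sin(np.radians(-9)),0])
for pit in [30,35,40,45,50,55,60]:
  x=ori(-8.5,pit)[:,0]
  for back,up in [(0,0),(0,.0165),(.03,.0165),(.05,.0165),(.05,.05)]:
    q,c=ik(H-h*back+[0,0,up]+.015*x,x,q0);print(pit,back,up,q.round(2),f'{c:.1e}')
E
```

```text
[ 0.81004811 -0.12275714 -0.57336964] [ 0.81004811 -0.12275714 -0.57336964] [0.57220844 0.16888761 0.16217281]
30 0 0 [ 0.37  0.1  -1.1  -0.61 -0.44] 3.5e-18
30 0 0.0165 [ 0.37  0.05 -1.08 -0.54 -0.44] 1.6e-20
30 0.03 0.0165 [ 0.41  0.01 -1.12 -0.53 -0.48] 2.4e-19
30 0.05 0.0165 [ 0.45 -0.02 -1.14 -0.51 -0.51] 8.0e-18
30 0.05 0.05 [ 0.45 -0.11 -1.09 -0.37 -0.51] 9.7e-17
35 0 0 [ 0.35  0.05 -1.02 -0.4  -0.4 ] 7.1e-21
35 0 0.0165 [ 0.35  0.01 -1.   -0.33 -0.4 ] 1.8e-26
35 0.03 0.0165 [ 0.39 -0.04 -1.04 -0.32 -0.44] 1.8e-21
35 0.05 0.0165 [ 0.42 -0.07 -1.06 -0.3  -0.46] 2.2e-18
35 0.05 0.05 [ 0.42 -0.14 -1.01 -0.17 -0.46] 1.5e-17
40 0 0 [ 0.33  0.02 -0.94 -0.2  -0.36] 2.5e-19
40 0 0.0165 [ 0.33 -0.02 -0.92 -0.15 -0.36] 2.3e-17
40 0.03 0.0165 [ 0.37 -0.06 -0.96 -0.13 -0.39] 1.4e-17
40 0.05 0.0165 [ 0.4  -0.09 -0.98 -0.11 -0.41] 8.4e-18
40 0.05 0.05 [ 0.4  -0.15 -0.93  0.   -0.41] 5.4e-28
45 0 0 [ 0.31  0.01 -0.86 -0.03 -0.32] 4.4e-28
45 0 0.0165 [ 0.31 -0.02 -0.84  0.02 -0.32] 3.6e-26
45 0.03 0.0165 [ 0.35 -0.07 -0.88  0.04 -0.34] 2.7e-26
45 0.05 0.0165 [ 0.38 -0.1  -0.9   0.05 -0.36] 2.7e-26
45 0.05 0.05 [ 0.38 -0.15 -0.84  0.16 -0.36] 8.0e-23
50 0 0 [ 0.29  0.02 -0.78  0.13 -0.28] 5.0e-23
50 0 0.0165 [ 0.29 -0.01 -0.75  0.18 -0.28] 8.9e-22
50 0.03 0.0165 [ 0.33 -0.05 -0.8   0.19 -0.3 ] 6.6e-22
50 0.05 0.0165 [ 0.35 -0.08 -0.82  0.2  -0.31] 6.6e-22
50 0.05 0.05 [ 0.35 -0.13 -0.76  0.3  -0.31] 1.6e-19
55 0 0 [ 0.28  0.03 -0.69  0.27 -0.24] 1.5e-19
55 0 0.0165 [ 0.28  0.01 -0.67  0.32 -0.24] 1.2e-18
55 0.03 0.0165 [ 0.31 -0.03 -0.71  0.33 -0.25] 9.0e-19
55 0.05 0.0165 [ 0.33 -0.06 -0.74  0.34 -0.27] 8.5e-19
55 0.05 0.05 [ 0.33 -0.1  -0.68  0.43 -0.27] 5.2e-17
60 0 0 [ 0.26  0.06 -0.61  0.41 -0.2 ] 6.3e-17
60 0 0.0165 [ 0.26  0.05 -0.58  0.46 -0.2 ] 8.0e-31
60 0.03 0.0165 [ 0.28 -0.   -0.63  0.46 -0.21] 4.0e-31
60 0.05 0.0165 [ 0.31 -0.03 -0.66  0.47 -0.22] 7.7e-32
60 0.05 0.05 [ 0.31 -0.06 -0.6   0.56 -0.22] 9.7e-29
```

```bash
python3 - <<'E'
from h import *
Rg=ori(-8.5,40);H=np.array([.559,.171,.168])
plan(Rg,H+.015*Rg[:,0],1,1,dr=1,dt=2)
q0=env.get_state()['joint_pos'][:5]
yaw=np.radians(11.3);cy=np.array([-np.sin(yaw),np.cos(yaw),0])
C=np.array([.492,-.210,0])
for e in (1,-1):
  x=np.array([0,0,-np.cos(np.radians(40))])-np.sin(np.radians(40))*e*cy
  for z in (.051,.12,.2):
    q,c=ik(C+[0,0,z]+.015*x,x,[-.4,.3,0,1.3,-.7*e]);print(e,z,q.round(2),f'{c:.1e}')
E
```

```text
dist mm/row 0.6013595753599981 deg/row 1.0032336192267512
[[[-0.01, 0.01, -0.06, 0, 1, 0, 1], [0, 0.02, -0.06, 0, 1, 0, 1], [0, 0.01, -0.06, -0.1, 1, 0.1, 1], [-0.01, 0.01, -0.05, 0, 1, 0, 1], [0, 0.02, -0.06, 0, 1, 0, 1]]]
end err mm [0. 0. 0.] deg 0.02
1 0.051 [-0.24  0.3  -0.75  0.18 -0.62] 8.0e-28
1 0.12 [-0.24  0.18 -0.68  0.37 -0.62] 1.7e-18
1 0.2 [-0.24  0.08 -0.56  0.59 -0.62] 7.2e-24
-1 0.051 [-0.76  0.81  0.15  1.51  0.38] 3.5e-28
-1 0.12 [-0.76  0.75  0.21  1.64  0.38] 4.2e-28
-1 0.2 [-0.76  0.69  0.32  1.8   0.38] 3.9e-28
```

drive_tool(plan=[[[-0.01,0.01,-0.06,0,1,0,1],[0,0.02,-0.06,0,1,0,1],[0,0.01,-0.06,-0.1,1,0.1,1],[-0.01,0.01,-0.05,0,1,0,1],[0,0.02,-0.06,0,1,0,1]]])

```text
clock: 4.67
tcp_pos: [0.5695, 0.1697, 0.1585]
orientation: [0.937, 0.025, 0.342, -0.069]
wrist_force: [0.3, 0.7, 0.2]
finger_gap: 0.0853
```

drive_tool(plan=[[[0,0,0,0,0,0,0.35],[0,0,0,0,0,0,0.35],[0,0,0,0,0,0,0.35],[0,0,0,0,0,0,0.35],[0,0,0,0,0,0,0.35]]], squeeze=35)

```text
clock: 5.08
tcp_pos: [0.5694, 0.1697, 0.1581]
orientation: [0.937, 0.025, 0.341, -0.069]
wrist_force: [-0.6, 0.4, -0.7]
finger_gap: 0.0299
```

```bash
python3 - <<'E'
from h import *
st()
for n in ['wrist']:
    im=env.read_camera(n);cv2.imwrite(f'pics/{n}4.png',im[:,:,::-1])
E
```

```text
t 5.08 p [0.5694 0.1697 0.1581] q [ 0.33  0.01 -0.95 -0.2  -0.36  0.32] F [-0.6  0.4 -0.7] gap 0.0299
tool x [ 0.757 -0.112 -0.643] z [ 0.636 -0.094  0.766]
```

View pics/wrist4.png

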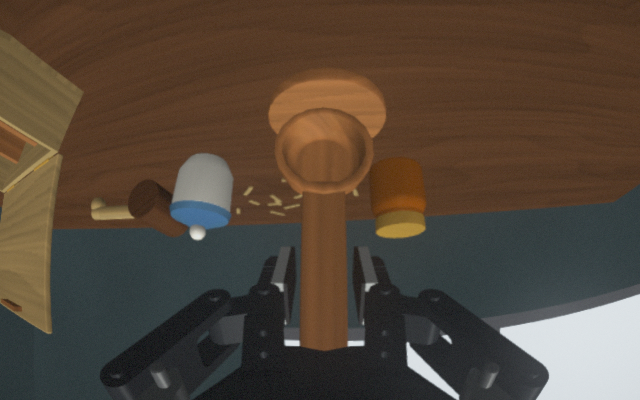

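Centred. Closing onto the handle, gently.

drive_tool(plan=[[[0,0,0,0,0,0,0.1],[0,0,0,0,0,0,0.1],[0,0,0,0,0,0,0.1],[0,0,0,0,0,0,0.1],[0,0,0,0,0,0,0.1]]], squeeze=40)

```text
clock: 5.55
tcp_pos: [0.5696, 0.1698, 0.1583]
orientation: [0.937, 0.025, 0.341, -0.069]
wrist_force: [-0.5, -0.1, -0.3]
finger_gap: 0.0212
```

```bash
python3 - <<'E'
from h import *
st()
Rm,p=Rt();plan(Rm,p+[0,0,.0165],1,.1,dt=2,dr=1)
E
```

```text
t 5.55 p [0.5696 0.1698 0.1583] q [ 0.33  0.01 -0.95 -0.2  -0.36  0.32] F [-0.5 -0.1 -0.3] gap 0.0212
tool x [ 0.757 -0.112 -0.643] z [ 0.636 -0.094  0.766]
dist mm/row 3.299999999999997 deg/row 0.0
[[[-0.21, 0, 0.25, 0, 0, 0, 0.1], [-0.21, 0, 0.26, 0, 0, 0, 0.1], [-0.22, 0, 0.25, 0, 0, 0, 0.1], [-0.21, 0, 0.25, 0, 0, 0, 0.1], [-0.21, 0, 0.25, 0, 0, 0, 0.1]]]
end err mm [-0.  0. -0.] deg 0.0
```

drive_tool(plan=[[[-0.21,0,0.25,0,0,0,0.1],[-0.21,0,0.26,0,0,0,0.1],[-0.22,0,0.25,0,0,0,0.1],[-0.21,0,0.25,0,0,0,0.1],[-0.21,0,0.25,0,0,0,0.1]]])

```text
clock: 5.97
tcp_pos: [0.5698, 0.1698, 0.1756]
orientation: [0.937, 0.025, 0.341, -0.069]
wrist_force: [0.1, 0.6, -1.0]
finger_gap: 0.0213
```

```bash
python3 - <<'E'
from h import *
st()
for n in ['side','wrist']:
    im=env.read_camera(n);cv2.imwrite(f'pics/{n}5.png',im[:,:,::-1])
st()
crop('pics/side5.png',280,130,340,220,6,'pics/c8.png')
E
```

```text
t 5.97 p [0.5698 0.1698 0.1756] q [ 0.33 -0.02 -0.92 -0.14 -0.36  0.32] F [ 0.1  0.6 -1. ] gap 0.0213
tool x [ 0.758 -0.112 -0.643] z [ 0.636 -0.094  0.766]
t 6.07 p [0.5702 0.17   0.1762] q [ 0.33 -0.02 -0.92 -0.14 -0.36  0.32] F [-0.2 -0.9 -1.5] gap 0.0215
tool x [ 0.759 -0.112 -0.642] z [ 0.635 -0.095  0.767]
```

View pics/c8.png

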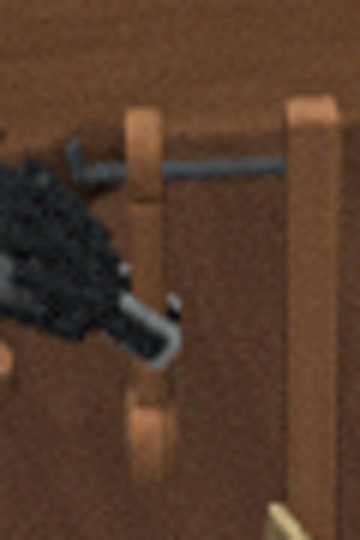

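View pics/wrist5.png

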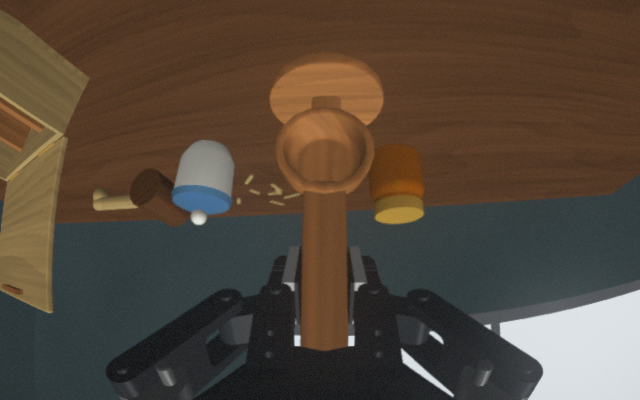

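```bash
python3 - <<'E'
from h import *
Rm,p=Rt();a=np.radians(-9);plan(Rm,p-.05*np.array([np.cos(a),np.sin(a),0])-[0,0,.001],2,.1,dt=2,dr=1)
E
```

```text
dist mm/row 5.00099990002 deg/row 0.0
[[[-0.38, 0, -0.33, 0, 0, 0, 0.1], [-0.37, 0.01, -0.33, 0, 0, 0, 0.1], [-0.38, 0, -0.33, 0, 0, 0, 0.1], [-0.38, 0.01, -0.32, 0, 0, 0, 0.1], [-0.38, 0, -0.33, 0, 0, 0, 0.1]]]
[[[-0.37, 0.01, -0.33, 0, 0, 0, 0.1], [-0.38, 0, -0.33, 0, 0, 0, 0.1], [-0.38, 0.01, -0.33, 0, 0, 0, 0.1], [-0.37, 0, -0.33, 0, 0, 0, 0.1], [-0.38, 0.01, -0.32, 0, 0, 0, 0.1]]]
end err mm [0. 0. 0.] deg 0.0
```

drive_tool(plan=[[[-0.38,0,-0.33,0,0,0,0.1],[-0.37,0.01,-0.33,0,0,0,0.1],[-0.38,0,-0.33,0,0,0,0.1],[-0.38,0.01,-0.32,0,0,0,0.1],[-0.38,0,-0.33,0,0,0,0.1]]])

```text
clock: 6.48
tcp_pos: [0.5441, 0.1738, 0.1742]
orientation: [0.937, 0.025, 0.341, -0.069]
wrist_force: [-0.4, -0.4, -1.0]
finger_gap: 0.0215
```

```bash
python3 - <<'E'
from h import *
st()
im=env.read_camera('side');cv2.imwrite(f'pics/side6.png',im[:,:,::-1])
st()
crop('pics/side6.png',270,130,340,220,6,'pics/c9.png')
E
```

```text
t 6.48 p [0.5441 0.1738 0.1742] q [ 0.37 -0.06 -0.96 -0.13 -0.39  0.35] F [-0.4 -0.4 -1. ] gap 0.0215
tool x [ 0.757 -0.112 -0.643] z [ 0.636 -0.094  0.766]
t 6.53 p [0.5433 0.1738 0.1738] q [ 0.37 -0.06 -0.96 -0.13 -0.39  0.35] F [-0.8  0.1 -1.5] gap 0.0208
tool x [ 0.757 -0.112 -0.644] z [ 0.637 -0.094  0.765]
```

View pics/c9.png

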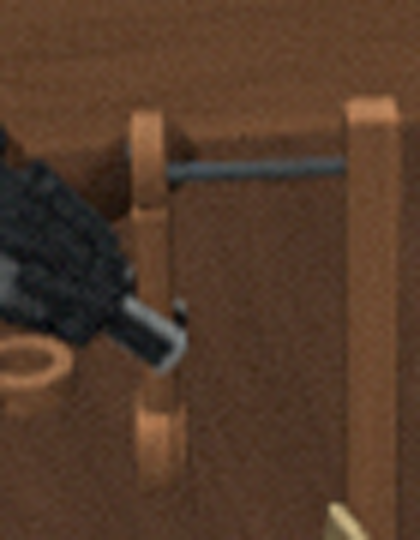

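drive_tool(plan=[[[-0.42,0.01,-0.27,0,0,0,0.1],[-0.38,0,-0.33,0,0,0,0.1],[-0.38,0.01,-0.33,0,0,0,0.1],[-0.37,0,-0.33,0,0,0,0.1],[-0.38,0.01,-0.32,0,0,0,0.1]]])

```text
clock: 6.95
tcp_pos: [0.5198, 0.1777, 0.1748]
orientation: [0.937, 0.025, 0.341, -0.069]
wrist_force: [0.1, 0.1, -0.5]
finger_gap: 0.0213
```

```bash
python3 - <<'E'
from h import *
st()
im=env.read_camera('side');cv2.imwrite(f'pics/side7.png',im[:,:,::-1])
st()
crop('pics/side7.png',260,120,340,220,6,'pics/c10.png')
E
```

```text
t 6.95 p [0.5198 0.1777 0.1748] q [ 0.4  -0.1  -0.98 -0.11 -0.41  0.38] F [ 0.1  0.1 -0.5] gap 0.0213
tool x [ 0.758 -0.112 -0.643] z [ 0.636 -0.094  0.766]
t 7.0 p [0.5189 0.1777 0.1743] q [ 0.4  -0.1  -0.99 -0.11 -0.41  0.38] F [-1.6 -0.2 -1.5] gap 0.0213
tool x [ 0.757 -0.112 -0.644] z [ 0.637 -0.094  0.765]
```

View pics/c10.png

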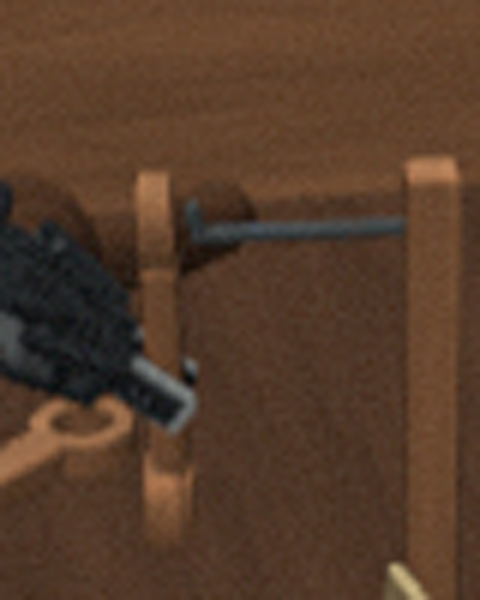

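```bash
cat >> h.py <<'E'
LX=None
def target(origin,yawdeg,lz_tool,lx_tool,o_tool):
    # place ladle: ladle_z->case y, ladle_x->-Z ; returns tool R,p
    y=np.radians(yawdeg);cy=np.array([-np.sin(y),np.cos(y),0])
    Wl=np.stack([np.array([0,0,-1.]),np.cross(cy,[0,0,-1.]),cy],1)
    lz=lz_tool/np.linalg.norm(lz_tool);ly=np.cross(lz,lx_tool);ly/=np.linalg.norm(ly);Tl=np.stack([np.cross(ly,lz),ly,lz],1)
    Rg=Wl@Tl.T
    return Rg,origin-Rg@o_tool
E
python3 - <<'E'
from h import *
Rm,p=Rt()
a=np.radians(-9)
lz=Rm.T@np.array([0,0,1.]);lx=Rm.T@np.array([np.cos(a),np.sin(a),0]);o=np.array([-.015,0,0])+lz*.007
np.savez('lad.npz',lz=lz,lx=lx,o=o);print(lz,lx,o)
yaw=np.radians(11.3);cy=np.array([-np.sin(yaw),np.cos(yaw),0])
C=np.array([.492,-.210,0])
Rg,pg=target(C-.003*cy+[0,0,.2],11.3,lz,lx,o);print(pg,Rg)
print('A');A=plan(Rm,np.array([.475,.08,.22]),1,.1,dt=1)
print('B');B=plan(Rg,pg,4,.1,start=A)
# ik along B
q=env.get_state()['joint_pos'][:5];rv=R.from_matrix(A[0].T@Rg).as_rotvec()
for f in np.linspace(0,1,9):
    Rr=A[0]@R.from_rotvec(rv*f).as_matrix();q,c=ik(A[1]+(pg-A[1])*f,Rr[:,0],q);print(q.round(2),f'{c:.0e}')
E
```

```text
[-6.43686662e-01 -5.13534060e-04  7.65288977e-01] [ 0.76525139 -0.01036575  0.64364809] [-1.95058066e-02 -3.59473842e-06  5.35702284e-03]
[ 0.49573956 -0.22929662  0.18852123] [[ 0.11867304 -0.98046122 -0.15688374]
 [-0.63269821 -0.19643917  0.74906918]
 [-0.76525139  0.01036575 -0.64364809]]
A
dist mm/row 23.288127890069884 deg/row 0.0
[[[-1, -2.1, 0.3, 0, 0, 0, 0.1], [-1.1, -2, 0.3, 0, 0, 0, 0.1], [-1, -2.1, 0.4, 0, 0, 0, 0.1], [-1, -2, 0.3, 0, 0, 0, 0.1], [-1.1, -2.1, 0.3, 0, 0, 0, 0.1]]]
end err mm [-0.3  0.1  0.1] deg 0.0
B
dist mm/row 15.587018451564962 deg/row 6.616764040489846
[[[0.4, -1.5, 0.1, -6, 3, 1, 0.1], [0.3, -1.5, -0.1, -6, 3, 0, 0.1], [0.3, -1.6, -0.2, -6, 3, 1, 0.1], [0.3, -1.4, -0.3, -6, 3, 0, 0.1], [0.4, -1.5, -0.5, -5, 3, 1, 0.1]]]
[[[0.3, -1.4, -0.5, -6, 3, 0, 0.1], [0.4, -1.3, -0.7, -6, 3, 1, 0.1], [0.4, -1.3, -0.9, -6, 3, 0, 0.1], [0.4, -1.2, -0.9, -6, 3, 1, 0.1], [0.5, -1.1, -1, -6, 3, 0, 0.1]]]
[[[0.5, -0.9, -1.1, -6, 3, 1, 0.1], [0.6, -0.9, -1.2, -6, 3, 0, 0.1], [0.6, -0.8, -1.2, -6, 3, 1, 0.1], [0.7, -0.6, -1.2, -5, 3, 0, 0.1], [0.8, -0.5, -1.3, -6, 3, 1, 0.1]]]
[[[0.8, -0.4, -1.3, -6, 3, 0, 0.1], [0.9, -0.2, -1.2, -6, 2, 1, 0.1], [0.9, -0.2, -1.3, -6, 3, 0, 0.1], [1, 0, -1.2, -6, 3, 1, 0.1], [1, 0.1, -1.1, -6, 3, 0, 0.1]]]
end err mm [ 0.1  0.3 -0.3] deg 0.62
[ 0.13 -0.4  -1.06  0.06 -0.21] 8e-22
[-0.04 -0.39 -0.95  0.26 -0.07] 1e-29
[-0.15 -0.32 -0.83  0.44 -0.02] 9e-17
[-0.21 -0.23 -0.72  0.58 -0.05] 5e-19
[-0.24 -0.14 -0.62  0.68 -0.13] 5e-22
[-0.25 -0.06 -0.55  0.74 -0.24] 2e-24
[-0.25  0.01 -0.51  0.75 -0.37] 6e-23
[-0.25  0.06 -0.51  0.7  -0.5 ] 8e-22
[-0.26  0.09 -0.55  0.58 -0.62] 3e-20
```

```bash
python3 - <<'E'
from h import *
Rm,p=Rt();L=np.load('lad.npz')
yaw=np.radians(11.3);cy=np.array([-np.sin(yaw),np.cos(yaw),0])
C=np.array([.492,-.210,0])
Rg,pg=target(C-.003*cy+[0,0,.2],11.3,L['lz'],L['lx'],L['o'])
A=plan(Rm,np.array([.505,.08,.22]),1,.1,dt=1)
B=plan(Rg,pg,4,.1,start=A)
q=env.get_state()['joint_pos'][:5];rv=R.from_matrix(A[0].T@Rg).as_rotvec()
for f in np.linspace(0,1,5):
    Rr=A[0]@R.from_rotvec(rv*f).as_matrix();q,c=ik(A[1]+(pg-A[1])*f,Rr[:,0],q);print(q.round(2),f'{c:.0e}')
E
```

```text
dist mm/row 21.747189037861254 deg/row 0.0
[[[-0.6, -2, 0.7, 0, 0, 0, 0.1], [-0.6, -1.9, 0.7, 0, 0, 0, 0.1], [-0.5, -2, 0.7, 0, 0, 0, 0.1], [-0.6, -2, 0.7, 0, 0, 0, 0.1], [-0.6, -2, 0.7, 0, 0, 0, 0.1]]]
end err mm [-0.2 -0.3 -0.2] deg 0.0
dist mm/row 15.536542582607927 deg/row 6.616764040489846
[[[0.2, -1.5, 0, -6, 3, 1, 0.1], [0.3, -1.6, -0.2, -6, 3, 0, 0.1], [0.2, -1.5, -0.3, -6, 3, 1, 0.1], [0.2, -1.5, -0.4, -6, 3, 0, 0.1], [0.3, -1.4, -0.6, -5, 3, 1, 0.1]]]
[[[0.2, -1.3, -0.7, -6, 3, 0, 0.1], [0.3, -1.3, -0.8, -6, 3, 1, 0.1], [0.3, -1.2, -0.9, -6, 3, 0, 0.1], [0.4, -1.1, -1.1, -6, 3, 1, 0.1], [0.4, -1, -1.1, -6, 3, 0, 0.1]]]
[[[0.5, -0.9, -1.2, -6, 3, 1, 0.1], [0.5, -0.8, -1.2, -6, 3, 0, 0.1], [0.6, -0.6, -1.3, -6, 3, 1, 0.1], [0.6, -0.5, -1.4, -5, 3, 0, 0.1], [0.8, -0.3, -1.3, -6, 3, 1, 0.1]]]
[[[0.7, -0.3, -1.3, -6, 3, 0, 0.1], [0.9, -0.1, -1.3, -6, 2, 1, 0.1], [0.9, 0, -1.3, -6, 3, 0, 0.1], [0.9, 0.1, -1.2, -6, 3, 1, 0.1], [1.1, 0.3, -1.1, -6, 3, 0, 0.1]]]
end err mm [-0.2 -0.1 -0.3] deg 0.62
[ 0.12 -0.33 -1.02  0.02 -0.2 ] 8e-24
[-0.14 -0.26 -0.8   0.42 -0.03] 1e-21
[-0.23 -0.11 -0.6   0.68 -0.13] 6e-29
[-0.24  0.02 -0.5   0.75 -0.37] 1e-18
[-0.26  0.09 -0.55  0.58 -0.62] 6e-31
```

drive_tool(plan=[[[-0.6,-2,0.7,0,0,0,0.1],[-0.6,-1.9,0.7,0,0,0,0.1],[-0.5,-2,0.7,0,0,0,0.1],[-0.6,-2,0.7,0,0,0,0.1],[-0.6,-2,0.7,0,0,0,0.1]]])

```text
clock: 7.42
tcp_pos: [0.5056, 0.0791, 0.2206]
orientation: [0.937, 0.025, 0.341, -0.069]
wrist_force: [-0.7, 0.0, -1.3]
finger_gap: 0.0211
```

drive_tool(plan=[[[0.2,-1.5,0,-6,3,1,0.1],[0.3,-1.6,-0.2,-6,3,0,0.1],[0.2,-1.5,-0.3,-6,3,1,0.1],[0.2,-1.5,-0.4,-6,3,0,0.1],[0.3,-1.4,-0.6,-5,3,1,0.1]]])

```text
clock: 7.83
tcp_pos: [0.5037, 0.001, 0.2127]
orientation: [0.862, -0.194, 0.465, 0.046]
wrist_force: [0.1, 0.4, -1.2]
finger_gap: 0.0211
```

drive_tool(plan=[[[0.2,-1.3,-0.7,-6,3,0,0.1],[0.3,-1.3,-0.8,-6,3,1,0.1],[0.3,-1.2,-0.9,-6,3,0,0.1],[0.4,-1.1,-1.1,-6,3,1,0.1],[0.4,-1,-1.1,-6,3,0,0.1]]])

```text
clock: 8.25
tcp_pos: [0.5018, -0.0762, 0.2052]
orientation: [0.714, -0.407, 0.549, 0.154]
wrist_force: [1.6, -0.2, -0.7]
finger_gap: 0.0214
```

drive_tool(plan=[[[0.5,-0.9,-1.2,-6,3,1,0.1],[0.5,-0.8,-1.2,-6,3,0,0.1],[0.6,-0.6,-1.3,-6,3,1,0.1],[0.6,-0.5,-1.4,-5,3,0,0.1],[0.8,-0.3,-1.3,-6,3,1,0.1]]])

```text
clock: 8.67
tcp_pos: [0.4993, -0.1533, 0.1968]
orientation: [0.509, -0.574, 0.59, 0.25]
wrist_force: [-0.2, 0.1, -1.5]
finger_gap: 0.0211
```

drive_tool(plan=[[[0.7,-0.3,-1.3,-6,3,0,0.1],[0.9,-0.1,-1.3,-6,2,1,0.1],[0.9,0,-1.3,-6,3,0,0.1],[0.9,0.1,-1.2,-6,3,1,0.1],[1.1,0.3,-1.1,-6,3,0,0.1]]])

```text
clock: 9.08
tcp_pos: [0.498, -0.2303, 0.1892]
orientation: [-0.264, 0.703, -0.572, -0.332]
wrist_force: [0.6, 0.6, -0.9]
finger_gap: 0.0213
```

```bash
python3 - <<'E'
from h import *
st()
for n in ['side','scene','wrist']:
    im=env.read_camera(n);cv2.imwrite(f'pics/{n}8.png',im[:,:,::-1])
crop('pics/side8.png',230,150,400,390,3,'pics/c11.png')
crop('pics/scene8.png',170,180,320,340,4,'pics/c12.png')
E
```

```text
t 9.08 p [ 0.498  -0.2303  0.1892] q [-0.26  0.08 -0.55  0.58 -0.61 -2.16] F [ 0.6  0.6 -0.9] gap 0.0213
tool x [ 0.127 -0.628 -0.768] z [-0.164  0.75  -0.641]
```

View pics/c11.png

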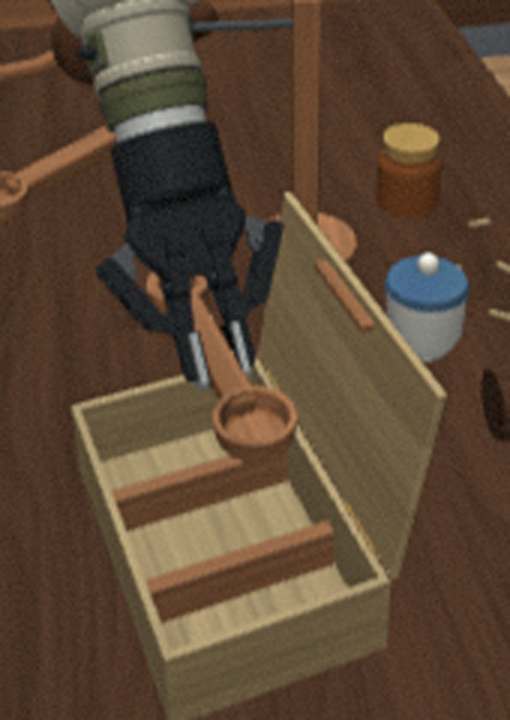

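View pics/c12.png

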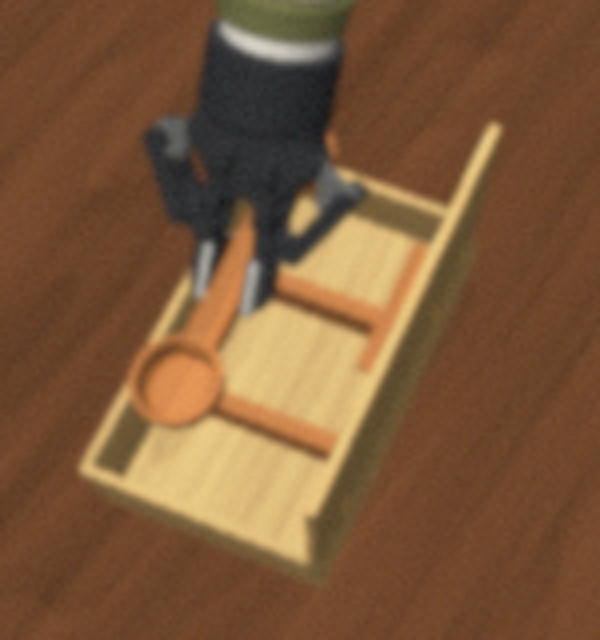

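View pics/wrist8.png

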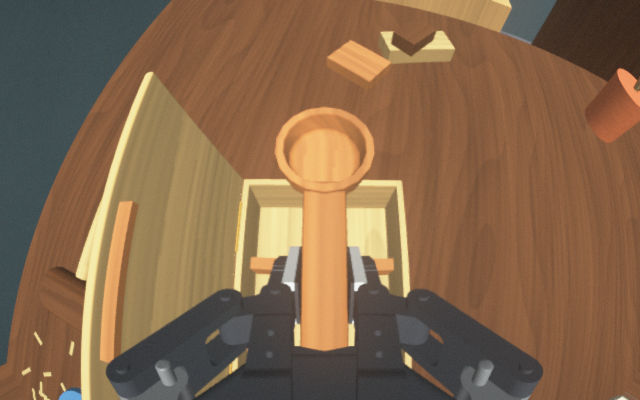

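```bash
python3 - <<'E'
from h import *
Rm,p=Rt();L=np.load('lad.npz');yaw=np.radians(11.3);cy=np.array([-np.sin(yaw),np.cos(yaw),0])
print('origin',p+Rm@L['o'],'lz',Rm@L['lz'],'lx',Rm@L['lx'])
print('pred rim',p+Rm@(L['o']-.074*L['lz']-.012*L['lx']))
print(tri(ray('side',314.7,289.3),ray('scene',214.5,275.5)),tri(ray('side',314.7,289.3),ray('scene',214.5,275.5),ray('wrist',325,147)))
C=np.array([.492,-.210,0])
Rg,pg=target(C-.003*cy+[0,0,.075],11.3,L['lz'],L['lx'],L['o'])
A=plan(Rg,pg,2,.1,dt=2,dr=1)
E
```

```text
origin [ 0.49267927 -0.21280836  0.19899957] lz [-0.20072097  0.97960648  0.00906878] lx [ 0.00342716  0.00995929 -0.99994453]
pred rim [ 0.5074915  -0.28541876  0.21032782]
(array([ 0.5093002 , -0.28618685,  0.20651193]), [np.float64(0.676366556955676), np.float64(0.6763665569556704)]) (array([ 0.50877608, -0.28599784,  0.20600513]), [np.float64(0.6548389782836043), np.float64(0.9842543237175065), np.float64(0.8450032663065007)])
dist mm/row 12.384901674380732 deg/row 0.06645197970293634
[[[0.96, 0, 0.79, 0, 0.1, 0, 0.1], [0.95, -0.01, 0.79, 0, 0, 0.1, 0.1], [0.96, 0, 0.78, 0, 0.1, 0, 0.1], [0.95, -0.01, 0.79, 0, 0, 0.1, 0.1], [0.95, 0, 0.79, 0, 0.1, 0, 0.1]]]
[[[0.96, -0.01, 0.8, 0, 0, 0.1, 0.1], [0.95, -0.01, 0.79, 0, 0.1, 0, 0.1], [0.95, -0.01, 0.79, 0, 0, 0, 0.1], [0.95, -0.01, 0.8, 0, 0.1, 0.1, 0.1], [0.95, -0.01, 0.79, 0, 0, 0, 0.1]]]
end err mm [ 0. -0. -0.] deg 0.03
```

drive_tool(plan=[[[0.96,0,0.79,0,0.1,0,0.1],[0.95,-0.01,0.79,0,0,0.1,0.1],[0.96,0,0.78,0,0.1,0,0.1],[0.95,-0.01,0.79,0,0,0.1,0.1],[0.95,0,0.79,0,0.1,0,0.1]]])

```text
clock: 9.65
tcp_pos: [0.4975, -0.2293, 0.127]
orientation: [-0.266, 0.701, -0.574, -0.329]
wrist_force: [-0.3, -0.2, -1.4]
finger_gap: 0.0212
```

drive_tool(plan=[[[0.96,-0.01,0.8,0,0,0.1,0.1],[0.95,-0.01,0.79,0,0.1,0,0.1],[0.95,-0.01,0.79,0,0,0,0.1],[0.95,-0.01,0.8,0,0.1,0.1,0.1],[0.95,-0.01,0.79,0,0,0,0.1]]])

```text
clock: 10.07
tcp_pos: [0.4976, -0.2296, 0.0649]
orientation: [-0.265, 0.701, -0.576, -0.328]
wrist_force: [0.3, -1.0, -1.2]
finger_gap: 0.0212
```

```bash
python3 - <<'E'
from h import *
Rm,p=Rt();L=np.load('lad.npz');st()
print('origin',p+Rm@L['o'],'lz',Rm@L['lz'],'lx',Rm@L['lx'])
for n in ['side','scene','wrist']:
    im=env.read_camera(n);cv2.imwrite(f'pics/{n}9.png',im[:,:,::-1])
crop('pics/side9.png',230,200,400,390,4,'pics/c13.png')
st()
plan(Rm,p-[0,0,.012],1,.1,dt=2,dr=1)
E
```

```text
t 10.07 p [ 0.4976 -0.2296  0.0649] q [-0.26  0.26 -0.72  0.24 -0.62 -2.14] F [ 0.3 -1.  -1.2] gap 0.0212
tool x [ 0.122 -0.633 -0.765] z [-0.155  0.749 -0.644]
origin [ 0.49436778 -0.21321769  0.07633174] lz [-1.96609560e-01  9.80481393e-01 -9.59172567e-04] lx [ 3.64755256e-03 -2.46840436e-04 -9.99993317e-01]
t 10.22 p [ 0.4964 -0.2295  0.0643] q [-0.26  0.26 -0.72  0.24 -0.62 -2.15] F [ 0.6 -0.9 -0.9] gap 0.0213
tool x [ 0.12  -0.633 -0.765] z [-0.158  0.749 -0.644]
dist mm/row 2.3039086731907337 deg/row 0.04255151800646138
[[[0.18, -0.02, 0.14, 0, 0, 0, 0.1], [0.18, -0.03, 0.15, 0.1, 0, 0, 0.1], [0.18, -0.02, 0.14, 0, 0, -0.1, 0.1], [0.17, -0.03, 0.14, 0, 0, 0, 0.1], [0.18, -0.02, 0.15, 0.1, 0, 0, 0.1]]]
end err mm [-0.  0.  0.] deg 0.05
```

View pics/c13.png

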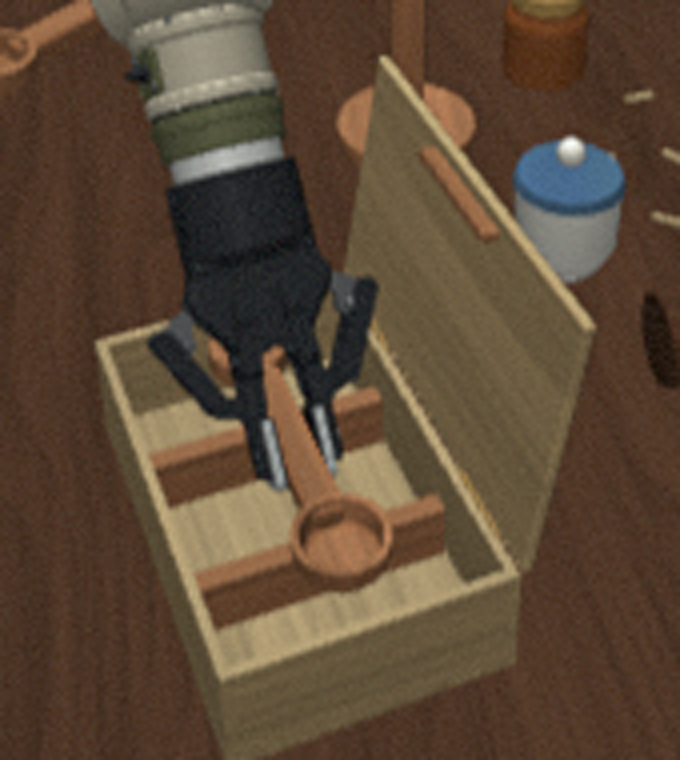

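View pics/wrist9.png

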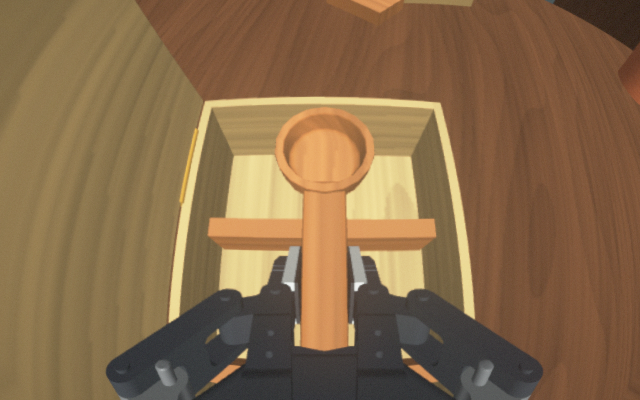

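```bash
python3 - <<'E'
from h import *
C=np.array([.492,-.210]);y=np.radians(11.3);Rc=np.array([[np.cos(y),np.sin(y)],[-np.sin(y),np.cos(y)]])
for u,v,z in [(255,219,.042),(255,237,.042),(400,219,.042),(400,237,.042),(212,102,.07),(437,103,.07)]:
    P=plane('wrist',u,v,z);print(u,v,P.round(4),'case',(Rc@(P[:2]-C)).round(4))
E
```

```text
255 219 [ 0.5457 -0.2517  0.042 ] case [ 0.0444 -0.0514]
255 237 [ 0.5425 -0.2404  0.042 ] case [ 0.0436 -0.0397]
400 219 [ 0.456  -0.2701  0.042 ] case [-0.0471 -0.0519]
400 237 [ 0.4546 -0.2583  0.042 ] case [-0.0462 -0.0401]
212 102 [ 0.5919 -0.3167  0.07  ] case [ 0.077  -0.1242]
437 103 [ 0.4426 -0.3473  0.07  ] case [-0.0754 -0.125 ]
```

drive_tool(plan=[[[0.18,-0.02,0.14,0,0,0,0.1],[0.18,-0.03,0.15,0,0,0,0.1],[0.18,-0.02,0.14,0,0,0,0.1],[0.17,-0.03,0.14,0,0,0,0.1],[0.18,-0.02,0.15,0,0,0,0.1]]])

```text
clock: 10.63
tcp_pos: [0.498, -0.2301, 0.0535]
orientation: [-0.263, 0.701, -0.576, -0.329]
wrist_force: [-0.1, 0.5, -1.2]
finger_gap: 0.021
```

drive_tool(plan=[[[0.12,0,0.1,0,0,0,0.1],[0.12,0,0.1,0,0,0,0.1],[0.12,0,0.1,0,0,0,0.1],[0.12,0,0.1,0,0,0,0.1],[0.12,0,0.1,0,0,0,0.1]]])

```text
clock: 11.05
tcp_pos: [0.4976, -0.2301, 0.0453]
orientation: [-0.263, 0.701, -0.576, -0.329]
wrist_force: [0.2, -0.3, -1.0]
finger_gap: 0.0217
```

drive_tool(plan=[[[0.08,0,0.06,0,0,0,0.1],[0.07,0,0.06,0,0,0,0.1],[0.08,0,0.06,0,0,0,0.1],[0.07,0,0.06,0,0,0,0.1],[0,0,0,0,0,0,0.1]]])

```text
clock: 11.47
tcp_pos: [0.4979, -0.2305, 0.0426]
orientation: [-0.262, 0.701, -0.576, -0.328]
wrist_force: [-1.8, 0.7, 3.8]
finger_gap: 0.0216
```

```bash
python3 - <<'E'
from h import *
Rm,p=Rt();L=np.load('lad.npz');st()
print('origin',p+Rm@L['o'],'lz',Rm@L['lz'],'lx',Rm@L['lx'])
E
```

```text
t 11.47 p [ 0.4979 -0.2305  0.0426] q [-0.26  0.3  -0.74  0.18 -0.62 -2.15] F [-1.8  0.7  3.8] gap 0.0216
tool x [ 0.121 -0.635 -0.763] z [-0.158  0.746 -0.647]
origin [ 0.49473633 -0.21413677  0.05399745] lz [-0.19846373  0.98010087 -0.00379943] lx [ 9.85527436e-04 -3.67698125e-03 -9.99992754e-01]
```

```bash
python3 - <<'E'
from h import *
Rm,p=Rt();y=np.radians(11.3);cy=np.array([-np.sin(y),np.cos(y),0])
A=plan(Rm,p+[0,0,.004],1,.1,dt=2,dr=1)
B=plan(Rm,p-.004*cy+[0,0,.002],1,.1,dt=2,dr=1,start=A)
E
```

```text
dist mm/row 0.8000000000000007 deg/row 0.0
[[[-0.06, 0, -0.05, 0, 0, 0, 0.1], [-0.06, 0, -0.05, 0, 0, 0, 0.1], [-0.06, 0, -0.06, 0, 0, 0, 0.1], [-0.06, 0, -0.05, 0, 0, 0, 0.1], [-0.07, 0, -0.05, 0, 0, 0, 0.1]]]
end err mm [0. 0. 0.] deg 0.0
dist mm/row 0.9023600105734131 deg/row 0.0
[[[0.08, 0, -0.03, 0, 0, 0, 0.1], [0.09, 0, -0.04, 0, 0, 0, 0.1], [0.08, 0, -0.03, 0, 0, 0, 0.1], [0.08, 0, -0.04, 0, 0, 0, 0.1], [0.09, 0, -0.03, 0, 0, 0, 0.1]]]
end err mm [ 0.   0.  -0.1] deg 0.0
```

drive_tool(plan=[[[-0.06,0,-0.05,0,0,0,0.1],[-0.06,0,-0.05,0,0,0,0.1],[-0.06,0,-0.06,0,0,0,0.1],[-0.06,0,-0.05,0,0,0,0.1],[-0.07,0,-0.05,0,0,0,0.1]]])

```text
clock: 11.88
tcp_pos: [0.4976, -0.2302, 0.0456]
orientation: [-0.263, 0.701, -0.576, -0.329]
wrist_force: [-0.3, -0.2, -2.1]
finger_gap: 0.0211
```

drive_tool(plan=[[[0.08,0,-0.03,0,0,0,0.1],[0.09,0,-0.04,0,0,0,0.1],[0.08,0,-0.03,0,0,0,0.1],[0.08,0,-0.04,0,0,0,0.1],[0.09,0,-0.03,0,0,0,0.1]]])

```text
clock: 12.3
tcp_pos: [0.4984, -0.2343, 0.0434]
orientation: [-0.263, 0.701, -0.576, -0.329]
wrist_force: [0.1, -0.2, -0.8]
finger_gap: 0.0207
```

drive_tool(plan=[[[0.06,0,0.05,0,0,0,0.1],[0.06,0,0.05,0,0,0,0.1],[0,0,0,0,0,0,0.1],[0,0,0,0,0,0,0.1],[0,0,0,0,0,0,0.1]]])

```text
clock: 12.72
tcp_pos: [0.4986, -0.2344, 0.0426]
orientation: [-0.263, 0.701, -0.576, -0.329]
wrist_force: [-2.3, 0.4, 4.7]
finger_gap: 0.0209
```

drive_tool(plan=[[[0.06,0,0.05,0,0,0,0.1],[0,0,0,0,0,0,0.1],[0,0,0,0,0,0,0.1],[0,0,0,0,0,0,0.1],[0,0,0,0,0,0,0.1]]])

```text
clock: 13.13
tcp_pos: [0.4986, -0.2345, 0.0425]
orientation: [-0.262, 0.701, -0.576, -0.328]
wrist_force: [-5.4, 4.2, 11.5]
finger_gap: 0.0214
```

drive_tool(plan=[[[-0.06,0,-0.05,0,0,0,0.1],[0,0,0,0,0,0,0.1],[0,0,0,0,0,0,0.1],[0,0,0,0,0,0,0.1],[0,0,0,0,0,0,0.1]]])

```text
clock: 13.55
tcp_pos: [0.4987, -0.2344, 0.0425]
orientation: [-0.263, 0.701, -0.576, -0.329]
wrist_force: [-2.5, 2.0, 7.2]
finger_gap: 0.0209
```

```bash
python3 - <<'E'
from h import *
st();print(env.get_state()['ft_torque'])
for n in ['side','scene','wrist']:
    im=env.read_camera(n);cv2.imwrite(f'pics/{n}10.png',im[:,:,::-1])
crop('pics/side10.png',230,200,400,390,4,'pics/c14.png')
E
```

```text
t 13.55 p [ 0.4987 -0.2344  0.0425] q [-0.27  0.3  -0.74  0.17 -0.62 -2.16] F [-2.5  2.   7.2] gap 0.0209
tool x [ 0.121 -0.635 -0.763] z [-0.158  0.747 -0.646]
[ 0.23186344  0.3581713  -0.18648261]
```

View pics/c14.png

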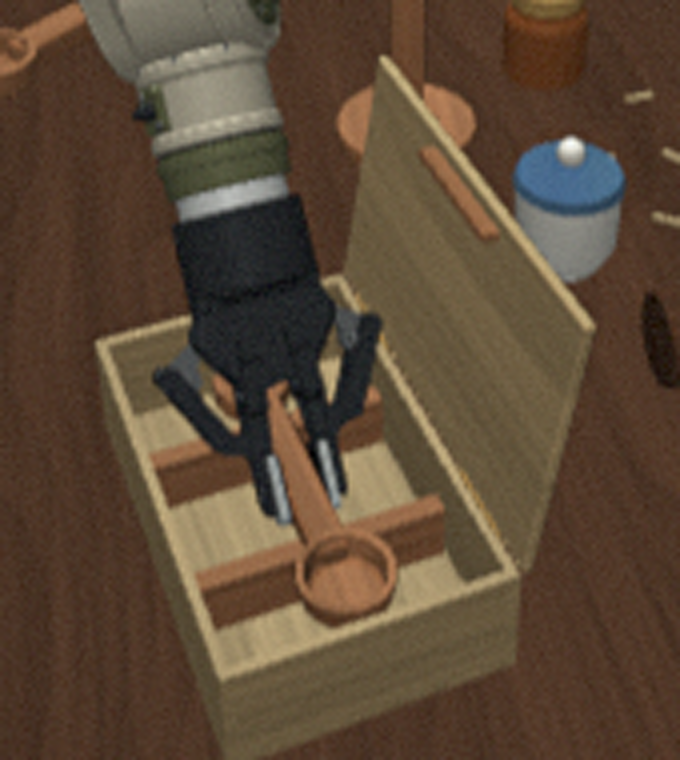

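View pics/wrist10.png

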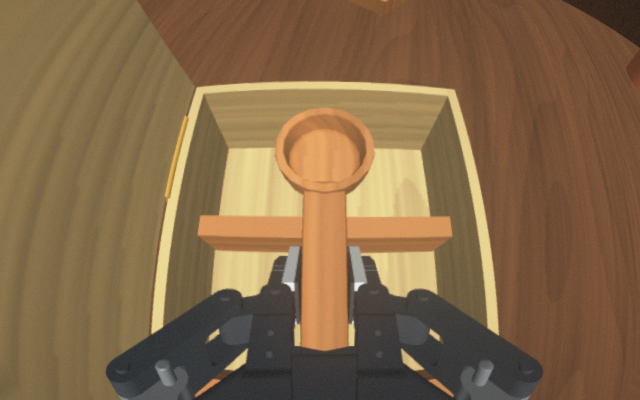

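drive_tool(plan=[[[-0.04,0,-0.03,0,0,0,0.1],[0,0,0,0,0,0,0.27],[0,0,0,0,0,0,0.32],[0,0,0,0,0,0,0.4],[0,0,0,0,0,0,0.5]]])

```text
clock: 14.12
tcp_pos: [0.4983, -0.234, 0.0422]
orientation: [-0.263, 0.701, -0.576, -0.329]
wrist_force: [0.6, -0.2, -0.8]
finger_gap: 0.0423
```

drive_tool(plan=[[[0,0,0,0,0,0,0.5],[0,0,0,0,0,0,0.5],[0,0,0,0,0,0,0.5],[0,0,0,0,0,0,0.5],[0,0,0,0,0,0,0.5]]])

```text
clock: 14.53
tcp_pos: [0.4985, -0.2341, 0.0425]
orientation: [-0.263, 0.701, -0.576, -0.329]
wrist_force: [0.5, -0.0, -0.3]
finger_gap: 0.0427
```

```bash
python3 - <<'E'
from h import *
st();Rm,p=Rt()
for n in ['side','wrist']:
    im=env.read_camera(n);cv2.imwrite(f'pics/{n}11.png',im[:,:,::-1])
crop('pics/side11.png',230,200,400,390,4,'pics/c15.png')
plan(Rm,p-.10*Rm[:,0],2,.5,dt=1,dr=0)
E
```

```text
t 14.53 p [ 0.4985 -0.2341  0.0425] q [-0.27  0.3  -0.74  0.18 -0.62 -2.16] F [ 0.5 -0.  -0.3] gap 0.0427
tool x [ 0.121 -0.634 -0.764] z [-0.159  0.747 -0.645]
dist mm/row 9.996964990322411 deg/row 0.0005129548181403053
[[[-1, 0, 0, 0, 0, 0, 0.5], [-1, 0, 0, 0, 0, 0, 0.5], [-1, 0, 0, 0, 0, 0, 0.5], [-1, 0, 0, 0, 0, 0, 0.5], [-1, 0, 0, 0, 0, 0, 0.5]]]
[[[-1, 0, 0, 0, 0, 0, 0.5], [-1, 0, 0, 0, 0, 0, 0.5], [-1, 0, 0, 0, 0, 0, 0.5], [-1, 0, 0, 0, 0, 0, 0.5], [-1, 0, 0, 0, 0, 0, 0.5]]]
end err mm [ 0. -0.  0.] deg 0.01
```

View pics/c15.png

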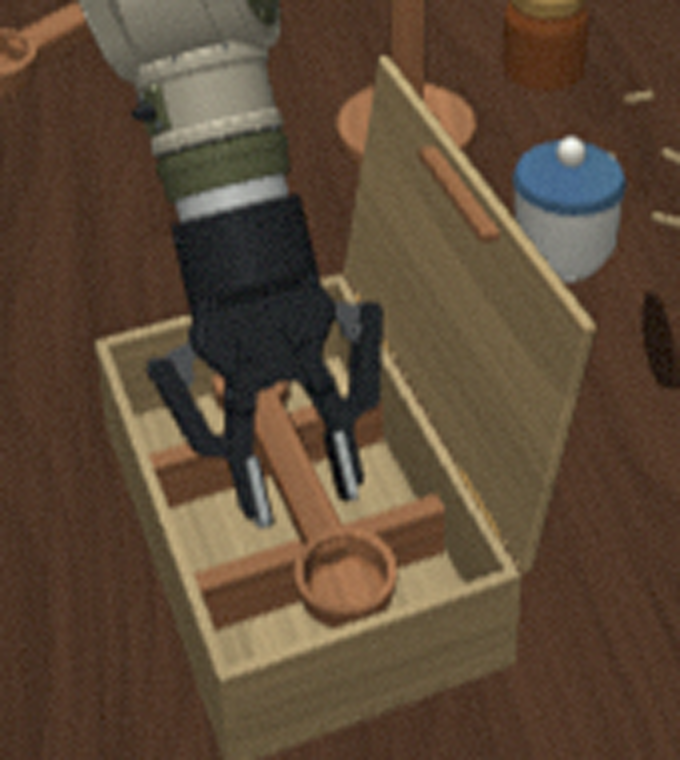

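View pics/wrist11.png

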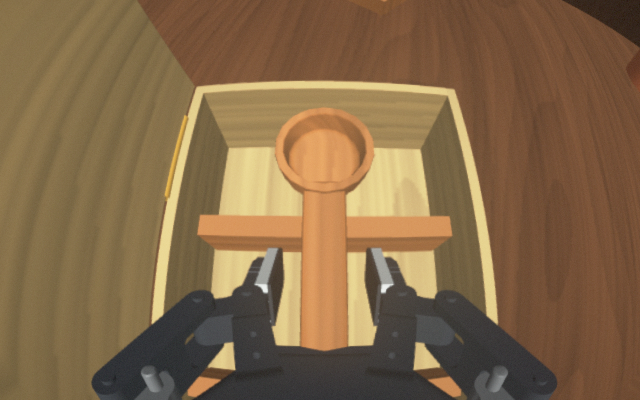

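drive_tool(plan=[[[-1,0,0,0,0,0,0.5],[-1,0,0,0,0,0,0.5],[-1,0,0,0,0,0,0.5],[-1,0,0,0,0,0,0.5],[-1,0,0,0,0,0,0.5]]])

```text
clock: 15.05
tcp_pos: [0.4923, -0.2022, 0.0811]
orientation: [-0.263, 0.701, -0.576, -0.329]
wrist_force: [0.5, 1.0, 0.3]
finger_gap: 0.0429
```

drive_tool(plan=[[[-1,0,0,0,0,0,0.5],[-1.5,0,0,0,0,0,0.4],[-2,0,0,0,0,0,0.3],[-2,0,0,0,0,0,0.2],[-2,0,0,0,0,0,0]]])

```text
clock: 15.47
tcp_pos: [0.4817, -0.1481, 0.1463]
orientation: [-0.263, 0.701, -0.576, -0.329]
wrist_force: [0.2, 0.7, 0.3]
finger_gap: 0.006
```

```bash
python3 - <<'E'
from h import *
st()
for n in ['side','scene']:
    im=env.read_camera(n);cv2.imwrite(f'pics/{n}12.png',im[:,:,::-1])
crop('pics/side12.png',230,180,400,390,3.8,'pics/c16.png')
crop('pics/scene12.png',170,180,320,340,4,'pics/c17.png')
E
```

```text
t 15.47 p [ 0.4817 -0.1481  0.1463] q [-0.09  0.13 -0.6   0.61 -0.67 -1.94] F [0.2 0.7 0.3] gap 0.006
tool x [ 0.12  -0.634 -0.764] z [-0.159  0.747 -0.645]
```

View pics/c16.png

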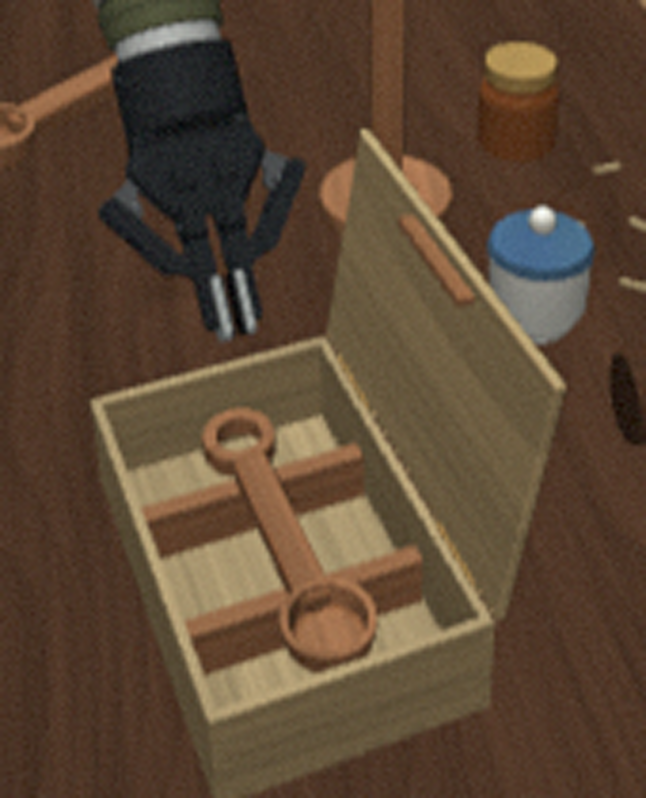

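View pics/c17.png

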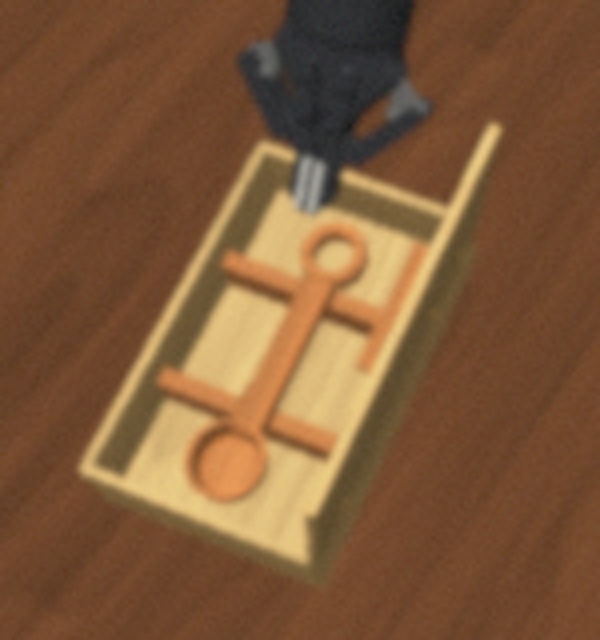

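```bash
cat >> h.py <<'E'
CY=np.radians(11.3);cx=np.array([np.cos(CY),np.sin(CY),0]);Hg=np.array([.5704,-.1943,.07])
RL=np.stack([np.array([0,0,-1.]),np.cross(cx,[0,0,-1.]),cx],1)
def sh(s,h): return Hg+cx*s+np.array([0,0,h])
E
python3 - <<'E'
from h import *
A=plan(RL,sh(-.03,.25),3,0)
B=plan(RL,sh(.075,.23),1,0,start=A)
D=plan(RL,sh(.07,.125),1,0,start=B)
q=env.get_state()['joint_pos'][:5]
for s,h in [(-.03,.25),(.075,.23),(.07,.125),(-.05,.13),(-.12,.007)]:
    q,c=ik(sh(s,h),RL[:,0],[-.3,.3,0,1.3,0]);print(q.round(2),f'{c:.0e}',sh(s,h))
E
```

```text
dist mm/row 12.57580453218298 deg/row 6.479630834594699
[[[-0.6, -0.3, -1.1, 6, -2, 2, 0], [-0.7, -0.4, -1, 6, -2, 2, 0], [-0.7, -0.4, -0.9, 5, -2, 2, 0], [-0.7, -0.5, -0.9, 6, -2, 2, 0], [-0.8, -0.6, -0.8, 6, -2, 3, 0]]]
[[[-0.9, -0.6, -0.7, 6, -3, 2, 0], [-0.9, -0.7, -0.5, 5, -2, 2, 0], [-0.9, -0.6, -0.5, 6, -2, 2, 0], [-1, -0.7, -0.4, 6, -2, 2, 0], [-1, -0.7, -0.3, 6, -2, 2, 0]]]
[[[-1.1, -0.6, -0.2, 5, -2, 2, 0], [-1.1, -0.7, -0.1, 6, -2, 2, 0], [-1.1, -0.6, 0, 6, -2, 2, 0], [-1.1, -0.5, 0.2, 6, -3, 2, 0], [-1.1, -0.5, 0.2, 5, -2, 3, 0]]]
end err mm [ 0.1  0.  -0.3] deg 0.73
dist mm/row 21.340841274893393 deg/row 0.14563652202593427
[[[0.4, 0, 2.1, 0, 0, 0, 0], [0.4, 0, 2.1, 0, 0, 0, 0], [0.4, 0, 2.1, 0, 0, 0, 0], [0.4, -0.1, 2.1, 0, 0, 0, 0], [0.4, 0, 2.1, 0, 0, -1, 0]]]
end err mm [ 0.3 -0.2  0.4] deg 0.73
dist mm/row 21.09969324014923 deg/row 0.14501666502651914
[[[2.1, 0, -0.1, 0, 0, 0, 0], [2.1, 0, -0.1, 0, 0, 0, 0], [2.1, 0.1, -0.2, 0, 0, 0, 0], [2.1, 0, -0.1, 0, 0, 0, 0], [2.1, 0, -0.1, 0, 0, 0, 0]]]
end err mm [ 0.  -0.2  0.3] deg 0.73
[-0.49  0.32  0.26  1.52 -0.  ] 4e-26 [ 0.54098156 -0.20017838  0.32      ]
[-0.39  0.51  0.51  1.57  0.  ] 4e-23 [ 0.6439461  -0.17960404  0.3       ]
[-0.4   0.5   0.24  1.31  0.  ] 3e-28 [ 0.63904303 -0.18058377  0.195     ]
[-0.52  0.3  -0.05  1.22 -0.  ] 1e-30 [ 0.52136927 -0.20409731  0.2       ]
[-0.61  0.28 -0.4   0.89 -0.  ] 1e-20 [ 0.45272624 -0.21781354  0.077     ]
```

drive_tool(plan=[[[-0.6,-0.3,-1.1,6,-2,2,0],[-0.7,-0.4,-1,6,-2,2,0],[-0.7,-0.4,-0.9,5,-2,2,0],[-0.7,-0.5,-0.9,6,-2,2,0],[-0.8,-0.6,-0.8,6,-2,3,0]]])

```text
clock: 15.98
tcp_pos: [0.5008, -0.1666, 0.2026]
orientation: [0.448, -0.522, 0.679, 0.259]
wrist_force: [0.5, 0.1, -0.2]
finger_gap: -0.0
```

drive_tool(plan=[[[-0.9,-0.6,-0.7,6,-3,2,0],[-0.9,-0.7,-0.5,5,-2,2,0],[-0.9,-0.6,-0.5,6,-2,2,0],[-1,-0.7,-0.4,6,-2,2,0],[-1,-0.7,-0.3,6,-2,2,0]]])

```text
clock: 16.4
tcp_pos: [0.5214, -0.1848, 0.2591]
orientation: [0.601, -0.305, 0.72, 0.168]
wrist_force: [-0.2, 0.6, -0.2]
finger_gap: -0.0002
```

drive_tool(plan=[[[-1.1,-0.6,-0.2,5,-2,2,0],[-1.1,-0.7,-0.1,6,-2,2,0],[-1.1,-0.6,0,6,-2,2,0],[-1.1,-0.5,0.2,6,-3,2,0],[-1.1,-0.5,0.2,5,-2,3,0]]])

```text
clock: 16.82
tcp_pos: [0.5406, -0.202, 0.3167]
orientation: [0.705, -0.065, 0.702, 0.074]
wrist_force: [-0.1, -0.1, -0.3]
finger_gap: 0.0001
```

```bash
python3 - <<'E'
from h import *
st()
B=plan(RL,sh(.08,.23),1,0,dr=1)
D=plan(RL,sh(.07,.125),1,0,start=B,dr=1)
E
```

```text
t 16.82 p [ 0.5406 -0.202   0.3167] q [-0.5   0.31  0.25  1.51  0.01 -0.7 ] F [-0.1 -0.1 -0.3] gap 0.0001
tool x [ 0.003  0.013 -1.   ] z [0.981 0.195 0.006]
dist mm/row 22.39281244085579 deg/row 0.14952252971841912
[[[0.3, 0, 2.2, 0, 0.1, -0.1, 0], [0.4, 0.1, 2.2, 0, 0, -0.2, 0], [0.3, 0, 2.2, 0, 0.1, -0.1, 0], [0.4, 0, 2.3, 0, 0.1, -0.1, 0], [0.3, 0.1, 2.2, 0, 0, -0.2, 0]]]
end err mm [0.3 0.4 0.1] deg 0.05
dist mm/row 21.119839219391686 deg/row 0.009944766081625015
[[[2.1, 0, -0.2, 0, 0, 0, 0], [2.1, 0, -0.2, 0, 0, 0, 0], [2.1, 0, -0.2, 0, 0, 0, 0], [2.1, 0, -0.2, 0, 0, 0, 0], [2.1, 0, -0.2, 0, 0, 0, 0]]]
end err mm [0.3 0.4 0.1] deg 0.05
```

drive_tool(plan=[[[0.3,0,2.2,0,0.1,-0.1,0],[0.4,0.1,2.2,0,0,-0.2,0],[0.3,0,2.2,0,0.1,-0.1,0],[0.4,0,2.3,0,0.1,-0.1,0],[0.3,0.1,2.2,0,0,-0.2,0]]])

```text
clock: 17.23
tcp_pos: [0.6496, -0.1781, 0.2981]
orientation: [0.703, -0.072, 0.704, 0.07]
wrist_force: [0.4, -0.2, -0.4]
finger_gap: -0.0001
```

drive_tool(plan=[[[2.1,0,-0.2,0,0,0,0],[2.1,0,-0.2,0,0,0,0],[2.1,0,-0.2,0,0,0,0],[2.1,0,-0.2,0,0,0,0],[2.1,0,-0.2,0,0,0,0]]])

```text
clock: 17.65
tcp_pos: [0.6383, -0.18, 0.1924]
orientation: [0.703, -0.072, 0.704, 0.07]
wrist_force: [0.6, -0.8, 0.2]
finger_gap: 0.0004
```

```bash
python3 - <<'E'
from h import *
st()
for n in ['side']:
    im=env.read_camera(n);cv2.imwrite(f'pics/{n}13.png',im[:,:,::-1])
crop('pics/side13.png',230,130,430,330,3,'pics/c18.png')
rho=.132
def corner(t): return (-rho*np.cos(t)+.007*np.sin(t)+.011, rho*np.sin(t)+.007*np.cos(t))
P=[]
p=Rt()[1];s0=(p-Hg)@cx;h0=p[2]-.07;print(s0,h0)
# path: first horizontally to theta=100deg corner, then arc
pts=[corner(np.radians(a)) for a in np.linspace(103,2,25)]
pts=[(s0+(pts[0][0]-s0)*f,h0+(pts[0][1]-h0)*f) for f in np.linspace(.2,1,5)]+pts[1:]
pts+= [ (corner(0)[0],.006)]
ps,ph=s0,h0;rows=[]
for s,h in pts:
    a=round(100*(ph-h),1);b=round(100*(s-ps),1);rows.append([a,0,b,0,0,0,0]);ph-=a/100;ps+=b/100
for i in range(0,len(rows),5): print(json.dumps([rows[i:i+5]]), pts[min(i+4,len(pts)-1)])
E
```

```text
t 17.65 p [ 0.6383 -0.18    0.1924] q [-0.39  0.5   0.23  1.3  -0.   -0.6 ] F [ 0.6 -0.8  0.2] gap 0.0004
tool x [-0.002 -0.002 -1.   ] z [ 0.98   0.2   -0.003]
0.0671329537737261 0.11749666186457217
[[[-0.2, 0, -0.4, 0, 0, 0, 0], [-0.2, 0, -0.4, 0, 0, 0, 0], [-0.2, 0, -0.4, 0, 0, 0, 0], [-0.2, 0, -0.4, 0, 0, 0, 0], [-0.2, 0, -0.4, 0, 0, 0, 0]]] (np.float64(0.047514129626886836), np.float64(0.12704219117124402))
[[[-0.2, 0, -0.9, 0, 0, 0, 0], [-0.2, 0, -1.0, 0, 0, 0, 0], [-0.0, 0, -0.9, 0, 0, 0, 0], [-0.1, 0, -1.0, 0, 0, 0, 0], [0.1, 0, -1.0, 0, 0, 0, 0]]] (np.float64(-0.0005347371896166284), np.float64(0.13168124330354142))
[[[0.1, 0, -0.9, 0, 0, 0, 0], [0.2, 0, -1.0, 0, 0, 0, 0], [0.3, 0, -0.9, 0, 0, 0, 0], [0.3, 0, -0.9, 0, 0, 0, 0], [0.4, 0, -0.9, 0, 0, 0, 0]]] (np.float64(-0.047045321468455026), np.float64(0.1187591708274511))
[[[0.4, 0, -0.9, 0, 0, 0, 0], [0.6, 0, -0.8, 0, 0, 0, 0], [0.5, 0, -0.8, 0, 0, 0, 0], [0.7, 0, -0.7, 0, 0, 0, 0], [0.6, 0, -0.7, 0, 0, 0, 0]]] (np.float64(-0.08581493142423244), np.float64(0.08999927251551079))
[[[0.8, 0, -0.6, 0, 0, 0, 0], [0.8, 0, -0.6, 0, 0, 0, 0], [0.8, 0, -0.5, 0, 0, 0, 0], [0.8, 0, -0.5, 0, 0, 0, 0], [0.9, 0, -0.4, 0, 0, 0, 0]]] (np.float64(-0.1116732183089302), np.float64(0.04923699330513139))
[[[0.9, 0, -0.3, 0, 0, 0, 0], [1.0, 0, -0.3, 0, 0, 0, 0], [0.9, 0, -0.2, 0, 0, 0, 0], [1.0, 0, -0.1, 0, 0, 0, 0], [0.5, 0, -0.0, 0, 0, 0, 0]]] (np.float64(-0.12100000000000001), 0.006)
```

View pics/c18.png

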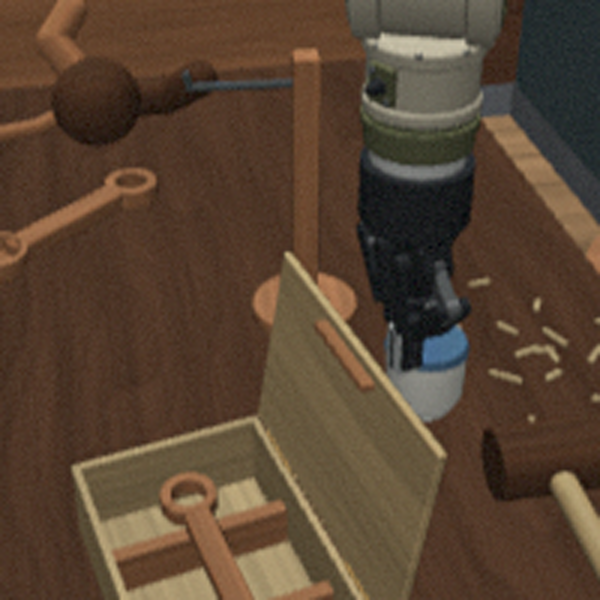

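drive_tool(plan=[[[-0.2,0,-0.4,0,0,0,0],[-0.2,0,-0.4,0,0,0,0],[-0.2,0,-0.4,0,0,0,0],[-0.2,0,-0.4,0,0,0,0],[-0.2,0,-0.4,0,0,0,0]]])

```text
clock: 18.12
tcp_pos: [0.6192, -0.1839, 0.207]
orientation: [0.704, -0.072, 0.703, 0.07]
wrist_force: [0.2, 1.0, 0.0]
finger_gap: 0.0001
```

drive_tool(plan=[[[-0.2,0,-0.9,0,0,0,0],[-0.2,0,-1.0,0,0,0,0],[0,0,-0.9,0,0,0,0],[-0.1,0,-1.0,0,0,0,0],[0.1,0,-1.0,0,0,0,0]]])

```text
clock: 18.53
tcp_pos: [0.5711, -0.1932, 0.2098]
orientation: [0.703, -0.072, 0.704, 0.07]
wrist_force: [1.4, -0.4, 1.3]
finger_gap: -0.0001
```

```bash
python3 - <<'E'
from h import *
st();p=Rt()[1];print((p-Hg)@cx,p[2]-.07)
for n in ['side']:
    im=env.read_camera(n);cv2.imwrite(f'pics/{n}14.png',im[:,:,::-1])
crop('pics/side14.png',230,130,430,330,3,'pics/c19.png')
E
```

```text
t 18.53 p [ 0.5711 -0.1932  0.2098] q [-0.46  0.37  0.08  1.28 -0.   -0.66] F [ 1.4 -0.4  1.3] gap -0.0001
tool x [-0.    -0.003 -1.   ] z [ 0.98   0.2   -0.001]
0.0008813134353805179 0.13980671533139957
```

View pics/c19.png

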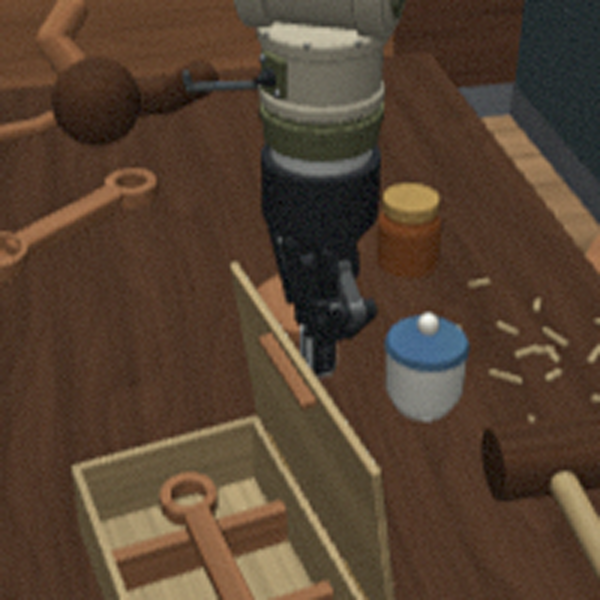

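```bash
cat > lid.py <<'E'
from h import *
def lidpath(a0,a1,n,rho,endh=None):
    f=lambda t:(-rho*np.cos(t)+.007*np.sin(t)+.011, rho*np.sin(t)+.007*np.cos(t))
    p=Rt()[1];ps=(p-Hg)@cx;ph=p[2]-.07;rows=[];print(ps,ph)
    for i in range(n):
        s,h=f(np.radians(a0+(a1-a0)*(i+1)/n));a=round(100*(ph-h),2);b=round(100*(s-ps),2);rows.append([a,0,b,0,0,0,0]);ph-=a/100;ps+=b/100
    for i in range(0,n,5): print(json.dumps([rows[i:i+5]]))
E
python3 - <<'E'
from lid import *
lidpath(86,45,10,.135)
E
```

```text
-0.0009972294126413298 0.13959167946515755
[[[0.5, 0, -0.01, 0, 0, 0, 0], [0.12, 0, -0.96, 0, 0, 0, 0], [0.19, 0, -0.95, 0, 0, 0, 0], [0.25, 0, -0.93, 0, 0, 0, 0], [0.32, 0, -0.91, 0, 0, 0, 0]]]
[[[0.39, 0, -0.89, 0, 0, 0, 0], [0.45, 0, -0.85, 0, 0, 0, 0], [0.51, 0, -0.83, 0, 0, 0, 0], [0.57, 0, -0.78, 0, 0, 0, 0], [0.62, 0, -0.74, 0, 0, 0, 0]]]
```

drive_tool(plan=[[[0.5,0,-0.1,0,0,0,0],[0.12,0,-0.96,0,0,0,0],[0.19,0,-0.95,0,0,0,0],[0.25,0,-0.93,0,0,0,0],[0.32,0,-0.91,0,0,0,0]]])

```text
clock: 19.0
tcp_pos: [0.534, -0.2007, 0.195]
orientation: [0.703, -0.072, 0.704, 0.07]
wrist_force: [2.2, 0.5, 0.3]
finger_gap: -0.0
```

drive_tool(plan=[[[0.39,0,-0.89,0,0,0,0],[0.45,0,-0.85,0,0,0,0],[0.51,0,-0.83,0,0,0,0],[0.57,0,-0.78,0,0,0,0],[0.62,0,-0.74,0,0,0,0]]])

```text
clock: 19.42
tcp_pos: [0.4935, -0.2088, 0.1697]
orientation: [0.703, -0.072, 0.704, 0.07]
wrist_force: [0.6, -0.5, 1.0]
finger_gap: 0.0001
```

```bash
python3 - <<'E'
from lid import *
st()
im=env.read_camera('side');cv2.imwrite('pics/side15.png',im[:,:,::-1])
crop('pics/side15.png',230,130,430,390,2.2,'pics/c20.png')
lidpath(45,5,10,.133)
E
```

```text
t 19.42 p [ 0.4935 -0.2088  0.1697] q [-0.55  0.26 -0.17  1.13 -0.   -0.75] F [ 0.6 -0.5  1. ] gap 0.0001
tool x [-0.002 -0.002 -1.   ] z [ 0.98   0.2   -0.002]
-0.07997269472741327 0.09834254414897897
[[[0.58, 0, -0.48, 0, 0, 0, 0], [0.69, 0, -0.62, 0, 0, 0, 0], [0.73, 0, -0.58, 0, 0, 0, 0], [0.77, 0, -0.52, 0, 0, 0, 0], [0.81, 0, -0.46, 0, 0, 0, 0]]]
[[[0.83, 0, -0.41, 0, 0, 0, 0], [0.87, 0, -0.35, 0, 0, 0, 0], [0.88, 0, -0.28, 0, 0, 0, 0], [0.9, 0, -0.23, 0, 0, 0, 0], [0.92, 0, -0.16, 0, 0, 0, 0]]]
```

View pics/c20.png

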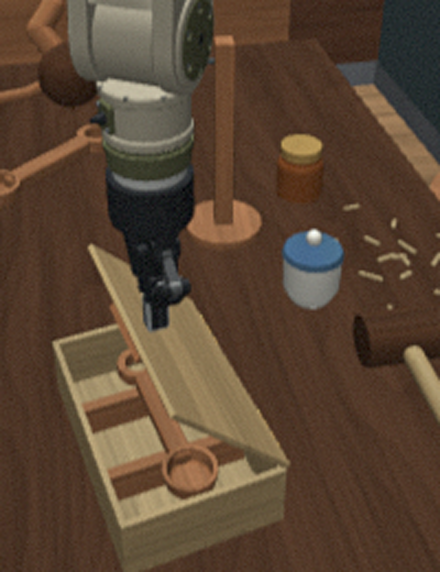

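drive_tool(plan=[[[0.58,0,-0.48,0,0,0,0],[0.69,0,-0.62,0,0,0,0],[0.73,0,-0.58,0,0,0,0],[0.77,0,-0.52,0,0,0,0],[0.81,0,-0.46,0,0,0,0]]])

```text
clock: 19.88
tcp_pos: [0.4673, -0.2145, 0.1336]
orientation: [0.703, -0.072, 0.704, 0.07]
wrist_force: [0.1, -0.3, 1.4]
finger_gap: 0.0002
```

drive_tool(plan=[[[0.83,0,-0.41,0,0,0,0],[0.87,0,-0.35,0,0,0,0],[0.88,0,-0.28,0,0,0,0],[0.9,0,-0.23,0,0,0,0],[0.6,0,-0.16,0,0,0,0]]])

```text
clock: 20.3
tcp_pos: [0.4532, -0.2171, 0.0922]
orientation: [0.703, -0.072, 0.704, 0.07]
wrist_force: [1.5, 1.1, 1.0]
finger_gap: -0.0002
```

```bash
python3 - <<'E'
from lid import *
st()
im=env.read_camera('side');cv2.imwrite('pics/side16.png',im[:,:,::-1])
crop('pics/side16.png',230,180,430,390,2.6,'pics/c21.png')
st();p=Rt()[1];print((p-Hg)@cx,p[2]-.07)
E
```

```text
t 20.3 p [ 0.4532 -0.2171  0.0922] q [-0.6   0.26 -0.38  0.93 -0.   -0.81] F [1.5 1.1 1. ] gap -0.0002
tool x [-0.002 -0.002 -1.   ] z [ 0.98   0.2   -0.003]
t 20.35 p [ 0.4526 -0.2167  0.0914] q [-0.6   0.27 -0.38  0.93 -0.   -0.81] F [-0.7  1.3  0.1] gap -0.0001
tool x [-0.004 -0.001 -1.   ] z [ 0.98   0.2   -0.004]
-0.11989505570392481 0.021418859504066565
```

View pics/c21.png

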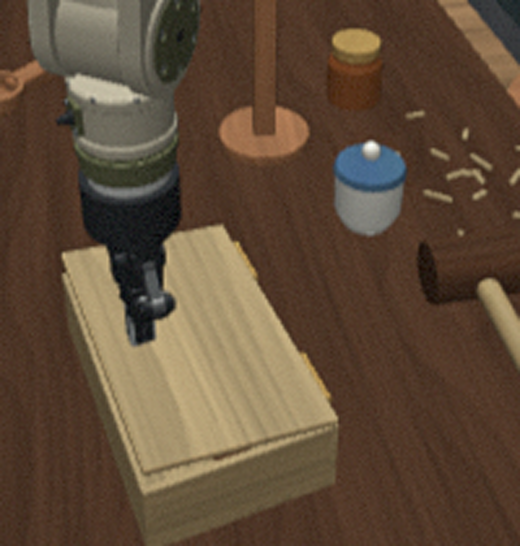

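drive_tool(plan=[[[0.25,0,0,0,0,0,0],[0.25,0,0,0,0,0,0],[0.25,0,0,0,0,0,0],[0.25,0,0,0,0,0,0],[0.2,0,0,0,0,0,0]]])

```text
clock: 20.77
tcp_pos: [0.454, -0.2175, 0.0816]
orientation: [0.703, -0.072, 0.704, 0.07]
wrist_force: [0.4, -0.2, 0.4]
finger_gap: 0.0002
```

drive_tool(plan=[[[0.1,0,0,0,0,0,0],[0.1,0,0,0,0,0,0],[0,0,0,0,0,0,0],[0,0,0,0,0,0,0],[0,0,0,0,0,0,0]]])

```text
clock: 21.18
tcp_pos: [0.4538, -0.2173, 0.0797]
orientation: [0.703, -0.072, 0.704, 0.07]
wrist_force: [-0.0, 0.4, -1.3]
finger_gap: 0.0001
```

drive_tool(plan=[[[0.1,0,0,0,0,0,0],[0.1,0,0,0,0,0,0],[0,0,0,0,0,0,0],[0,0,0,0,0,0,0],[0,0,0,0,0,0,0]]])

```text
clock: 21.6
tcp_pos: [0.4538, -0.2173, 0.0776]
orientation: [0.703, -0.072, 0.704, 0.07]
wrist_force: [0.7, -0.2, 0.4]
finger_gap: -0.0001
```

drive_tool(plan=[[[0.1,0,0,0,0,0,0],[0,0,0,0,0,0,0],[0,0,0,0,0,0,0],[0,0,0,0,0,0,0],[0,0,0,0,0,0,0]]])

```text
clock: 22.02
tcp_pos: [0.4538, -0.2174, 0.0775]
orientation: [0.703, -0.072, 0.704, 0.07]
wrist_force: [-1.5, 1.3, 7.6]
finger_gap: -0.0001
```

```bash
python3 - <<'E'
from lid import *
st()
im=env.read_camera('side');cv2.imwrite('pics/side17.png',im[:,:,::-1])
crop('pics/side17.png',230,240,380,390,4,'pics/c22.png')
E
```

```text
t 22.02 p [ 0.4538 -0.2174  0.0775] q [-0.6   0.28 -0.4   0.89 -0.   -0.81] F [-1.5  1.3  7.6] gap -0.0001
tool x [-0.001 -0.003 -1.   ] z [ 0.98   0.2   -0.002]
```

View pics/c22.png

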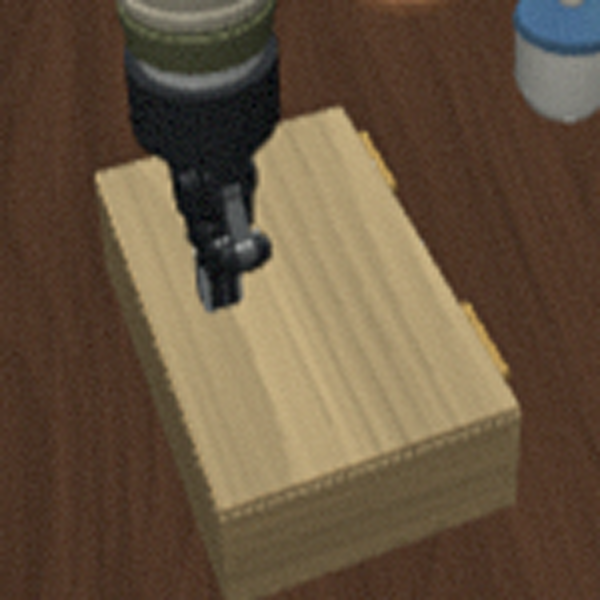

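drive_tool(plan=[[[0.1,0,0,0,0,0,0],[0,0,0,0,0,0,0],[0,0,0,0,0,0,0],[0,0,0,0,0,0,0],[0,0,0,0,0,0,0]]])

```text
clock: 22.48
tcp_pos: [0.4538, -0.2174, 0.0774]
orientation: [0.703, -0.072, 0.704, 0.07]
wrist_force: [-4.1, 3.3, 13.7]
finger_gap: -0.0
```

drive_tool(plan=[[[-0.3,0,0,0,0,0,0],[-1,0,0,0,0,0,0],[-2,0,0,0,0,0,0],[-3,0,0,0,0,0,0],[-3,0,0,0,0,0,0]]])

```text
clock: 22.9
tcp_pos: [0.4532, -0.2166, 0.1693]
orientation: [0.702, -0.071, 0.705, 0.071]
wrist_force: [1.4, -0.6, -0.6]
finger_gap: -0.0002
```

drive_tool(plan=[[[-3,0,0,0,0,0,0],[-2,0,0,0,0,0,0],[0,0,0,0,0,0,0],[0,0,0,0,0,0,0],[0,0,0,0,0,0,0]]])

```text
clock: 23.32
tcp_pos: [0.4537, -0.2168, 0.2181]
orientation: [0.703, -0.072, 0.704, 0.07]
wrist_force: [0.4, 0.6, -0.9]
finger_gap: 0.0001
```

```bash
python3 - <<'E'
from lid import *
st()
for n in ['side','scene']:
    im=env.read_camera(n);cv2.imwrite(f'pics/{n}18.png',im[:,:,::-1])
crop('pics/side18.png',230,150,430,390,2.5,'pics/c23.png')
crop('pics/scene18.png',170,90,470,380,2,'pics/c24.png')
E
```

```text
t 23.32 p [ 0.4537 -0.2168  0.2181] q [-0.6   0.18 -0.16  1.23 -0.   -0.8 ] F [ 0.4  0.6 -0.9] gap 0.0001
tool x [-0.002 -0.002 -1.   ] z [ 0.98   0.2   -0.003]
```

View pics/c23.png

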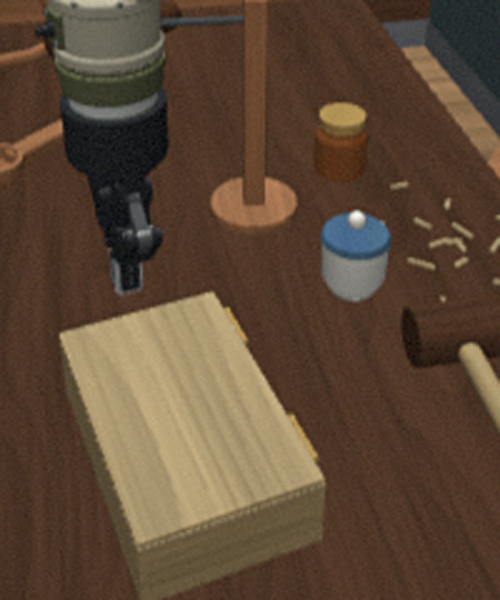

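View pics/c24.png

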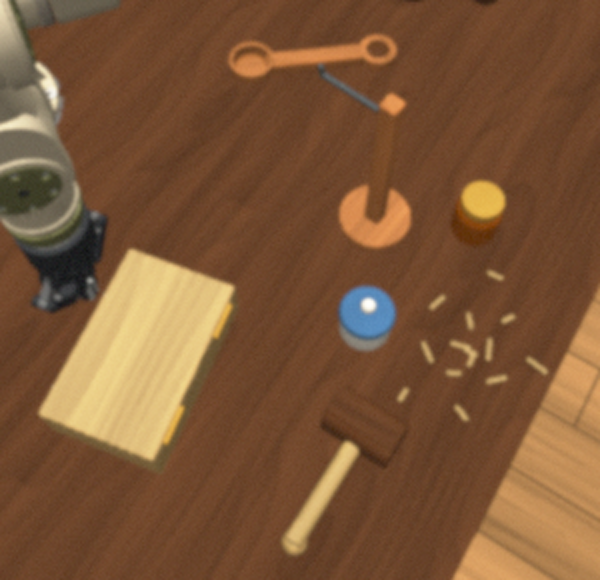

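The lid lies flat and shut. The arm is clear, and the teacup, mallet and jar look where they were, so I'm handing in.

```bash
python3 - <<'E'
from h import *
print(env.hand_in())
E
```

```text
the job is handed in; nothing more can be done
None
```

I lifted the ladle off the hook, laid it on both ribs of the case, shut the lid, and handed the job in at about 23 s of the 64 s allowed.

- **Lift:** I took the hanging ladle. The look-alike lying on the bench measured about 230 mm from bowl to eye, against about 155 mm for the one wanted. I raised it about 16–17 mm and drew it out along the bar. The force readings showed little more than the ladle's own weight.
- **Laying down:** The ladle lies eye end away from the robot's right, bowl open upward. I felt the ribs twice, at the same height both times. The second touch pressed to 11.5 N before I eased off and opened the fingers. In the pictures the ladle did not move when released, and it lay across both ribs.
- **Lid:** I pushed it shut with closed fingertips and met firm contact with the fingertips at 77.5 mm height, against 77 mm expected. I then pressed to about 14 N and backed off. The last pictures show it flat and shut, with the arm about 14 cm above it.
- **Not confirmed:**
  - The tongue cannot be seen once the lid is down; that it dropped in is inferred from the flat lid and its height.
  - The felt rib height came out at about 45 mm, 1 mm above the stated range and 1–3 mm above the camera estimate.
  - I checked the teacup, mallet and jar only by eye, and they look unmoved.

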